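# Hang a flask ring weight on its bent-rod rack, past the spring catch

### The job

Hang the closed ring-shaped flask weight (not the open horseshoe one) back on the bent-rod rack: thread it over the turned-up free end of the rod, bring it down and round the bends, and slide it along until it has snapped past the spring tongue and hangs caught between the tongue and the stop collar, then let go. The collar is only held by its thumbscrew, so feel your way home and do not shove it along the rod, and leave the horseshoe weight, flask, beaker and petri dish where they are.

Things in the scene. Friction and masses are not known exactly. Their poses are not given: they have to be found in the camera images.
- rack: Fixed rack: steel drip tray, rim 18 mm high, spanning x -63..127, y -72..88 mm of this frame (origin on the bench, z up), with one bent 12 mm steel rod. Rod centre line, straight lines between, in mm: tip (-35,-120,210), dip (-35,-55,155), corner (-35,50,155), rear (112,50,155), then down to the tray. Bends rounded to centre-line radius 30 (dip), 28 (corner), 20 (rear).
- rod_tip (a point): End of the rod's centre line at its free, turned-up end, which has a rubber cap of 15 mm diameter. Axes as the rack's. The space above the rod is clear.
- rod_dip (a point): Point where the slanting end leg and the level front leg meet (85 mm from the tip): from here the end leg rises towards the rack's -y at 40 degrees above the level; the front leg runs level to +y. Axes as the rack's.
- rod_corner (a point): Point where the level front leg (along the rack's y) meets the level last leg (along the rack's +x): a 90 degree corner seen from above. Axes as the rack's.
- stop_face (a point): Centre, on the rod's axis, of the stop collar's face that the ring ends against; axes as the rack's, +x runs along the last leg into the collar. The collar is an aluminium disc, 30 mm diameter, 13 mm thick, on the +x side of this point, black thumbscrew on its +y side. Clamped anywhere on the last leg; it slips along the rod if pushed with over about 30 N.
- spring_tongue (a joint): Spring tongue on top of the last leg: dark steel strip 8 mm wide, hinged 52 mm before the stop face, rising towards it, ending in a square shoulder 25 mm before it that stands 7 mm above the rod. 0 rad: up; 0.26: flush with the rod. Pressing it flush takes 3 to 10 N at its end. A ring slid towards the stop presses it down; once past, it springs up behind.
- ring_center (a point): Centre of the closed ring weight: dark grey coated ring, 66 mm outside diameter, 24 mm bore, 22 mm thick, 0.24 to 0.39 kg; z is the bore axis (both sides alike). Starts flat on the bench. Hung on the level rod its bore rests on the rod and its centre is 6 mm below the rod's centre line; let go on the slanting end leg it slides down to the dip by itself.
- horseshoe_weight: Open, horseshoe-shaped dark grey weight lying flat on the bench, 66 mm across, 19 mm thick, the gap on its +x side. Origin: centre of its underside. To be left alone.
- flask: Conical glass flask, 72 mm across, 115 mm tall, standing; origin at the centre of its underside. To be left alone.
- glass_beaker: Glass beaker, 60 mm across, 70 mm tall, standing; origin at the centre of its underside. To be left alone.
- dish: Petri dish (clear and white), 90 mm across, 31 mm tall; origin at the centre of its underside. To be left alone.

How it is judged (in metres and radians):
On the way, in this order (a step that is already met when the one before it is completed fails the run):
1. the ring is on the rod, at the dip (distance between ring_center and rod_dip below 0.028 m), for 0.05 s.
2. the ring is round the corner (x of ring_center in the frame of rod_corner between 0.012 and 0.15 m and y of ring_center in the frame of rod_corner between -0.014 and 0.014 m), for 0.05 s.
At the end, for the whole second after the job is handed in: The ring hangs at rest between tongue and collar: centre 8.5 to 17.5 mm before the stop face (11: contact), within 8 mm sideways of and 2 mm above to 12 mm below the rod's centre line, bore axis within 0.3 rad of the rod; tongue sprung up behind it (under 0.08 rad) (x of ring_center in the frame of stop_face between -0.0175 and -0.0085 m and y of ring_center in the frame of stop_face between -0.008 and 0.008 m and z of ring_center in the frame of stop_face between -0.012 and 0.002 m and angle between the z axis of ring_center and the x axis of stop_face, either way round below 0.3 rad and value of joint spring_tongue below 0.08 rad and linear speed of ring_weight below 0.02 m/s and angular speed of ring_weight below 0.3 rad/s); the robot touches nothing.
It fails at once if the stop collar is shoved along the rod by more than 4 mm (distance of stop_face from where it was at the start of the episode above 0.004 m).
It fails at once if the open horseshoe weight is moved by more than 30 mm (distance of horseshoe_weight from where it was at the start of the episode above 0.03 m).
It fails at once if the conical flask is moved by more than 30 mm (distance of flask from where it was at the start of the episode above 0.03 m).
It fails at once if the beaker is moved by more than 30 mm (distance of glass_beaker from where it was at the start of the episode above 0.03 m).
It fails at once if the petri dish is moved by more than 30 mm (distance of dish from where it was at the start of the episode above 0.03 m).
It also fails if it takes over 62 s, if anything falls off the work surface, if the arm or the gripper's body presses on something with over 40 N, if the wrist force passes 120 N, or if a joint passes its speed limit or range.

### The arm

A 6-joint arm with a two-finger parallel gripper is mounted at the origin on a cart in front of the work surface, level with it; the furniture and walls round the work are solid. World frame = base frame: x ahead of the robot, y to its left, z up, the work surface at z = 0. Lengths are in m, angles in degrees, forces in N, time in s.
With the tool pointing down it reaches from about 0.375 to 0.9 m from the base axis. Payload 3.1 kg.
Tool frame: the origin (TCP) lies midway between the tips of the shut fingers; the grasp point (between the pads) lies 19 mm behind it; z points along the fingers, y is the line along which they close (so a half turn about z gives the same grasp; the last joint's range is limited). The gripper opens to 87 mm and grips with 3 to 60 N. Pads are 19 mm wide; open, the fingers measure 117 mm over their backs; the gripper's body (75 mm by 190 mm) begins 51 mm behind the grasp point.
Start: joints at [-78.581, 30.224, 82.088, -0, 67.689, -10.227], TCP at [0.231, -0.581, 0.223] pointing down, gripper open.
Joint ranges: [-176.69, 176.69], [-43.24, 126.21], [12.49, 139.97], [-82, 262], [0, 151.66], [-163.58, 163.58]. Speed limits (degrees/s): [159.86, 159.86, 180, 180, 180, 180].

### API

Orientations are given as a 3x3 rotation matrix whose columns are the frame's x, y, z axes.
In Python, from rig import read_state, optics, bot gives the robot as it stands. The module is installed in compiled form; this text tells all that it offers.
- The arm moves only by the tool send_rows, never from a script. Its argument "commands" is a list of rows, each a list of 7 numbers: the turn, a rotation vector about the tool's x, y, z in units of 5 degrees (1.0 is 5 degrees), then the shift along the tool's x, y, z in units of 30 mm (1.0 is 30 mm), then the opening, from 0 (shut) to 1 (fully open). In form: [[rx, ry, rz, tx, ty, tz, gripper], ...]. A call has 1 to 20 rows; each row is the pose to reach, as a shift and turn from the pose commanded when the call began, along the tool's axes at that moment; what a row does not reach only later rows make up. A row lasts 1/12 s, in which the tool goes at most 41.7 mm and 7.16 degrees, less where a joint would pass 70% of its speed; a pose out of reach is approached as far as the arm can. A call with a gripper value outside its range is refused whole. The fingers move at their own pace and stop on an object; the grip force is fixed at half the most. Time passes only in rows, so rows that repeat a pose let the fingers close. It gives the time, the measured TCP pose, the force, the opening and the grip force at its end, in the units of the state.
- read_state(): the state, without advancing time (a new reading comes with each control period).
- optics.capture(name): name is "scene" or "top"; returns a dict with "image" (480x640x3 uint8, blue, green, red), "intrinsics" (3x3 intrinsics, pixels), "extrinsics" (4x4, takes a point from world to camera coordinates). Camera axes: x right, y down, z forward; pixel columns grow to the right and rows downward; lengths in m; the calibration is good to about 2 mm. A picture is of the moment at which its call begins. There is no depth.
- bot.hand_in(): hands the job in; it is judged then, once.
The state is a dict: "time_s": time; "joint_positions": joint angles; "qvel": joint speeds; "tau": joint torques, N m; "position": TCP position; "tcp_rot": TCP orientation; "force": force on the tool from outside, world axes, zero at the start; "moment": the same for the moment, N m; "opening": opening from 0.0 (shut) to 1.0 (fully open); "grasp_force": force on a finger pad.
Only numpy, scipy, OpenCV 4.12 (cv2) and the standard library are available. Lean on these libraries where they do the work, as an engineer would, in place of code of your own. Each camera call takes 0.05 s, during which the arm holds its last target. There are 200 camera calls.

## Working session

There is one attempt and no reset: what is moved stays moved. The work goes in short steps, Python scripts to look and compute and a tool call to move; the robot and the scene stay as the last step left them, time stands still between calls to the robot, and variables do not carry over. Pictures are saved under pics/ and viewed, at most 10 in all, crops included, and the job is handed in when it is done.

Besides the shell and the picture viewer there is one more tool, called after ">>>" as name(argument=value, ...) on one line, values as JSON. send_rows: Moves the arm, as the interface text tells. Its arguments: {"type":"object","properties":{"commands":{"type":"array","items":{"type":"array","items":{"type":"number"}}}},"required":["commands"]}

```bash
mkdir -p pics
python3 - <<'E'
from rig import read_state, optics, bot
import cv2,numpy as np
np.set_printoptions(precision=4,suppress=True)
for n in("scene","top"):
    c=optics.capture(n); cv2.imwrite(f"pics/{n}0.png",c["image"]); np.savez(f"{n}0.npz",**c)
    print(n,c["intrinsics"],c["extrinsics"])
s=read_state(); print(s)
E
```

```text
scene [[516.8776   0.     329.6351]
 [  0.     516.8776 248.1137]
 [  0.       0.       1.    ]] [[-0.8883 -0.4589 -0.0174  0.4779]
 [-0.2423  0.5006 -0.8311  0.2472]
 [ 0.3901 -0.7341 -0.5559  1.0826]
 [ 0.      0.      0.      1.    ]]
top [[521.0061   0.     323.2145]
 [  0.     521.0061 236.2747]
 [  0.       0.       1.    ]] [[-0.0244 -0.9995 -0.019   0.004 ]
 [-0.9896  0.0269 -0.1414  0.5498]
 [ 0.1418  0.0154 -0.9898  1.3332]
 [ 0.      0.      0.      1.    ]]
{'time_s': 0.1, 'joint_positions': array([-78.5814,  30.2745,  82.1476,   0.0002,  67.6881, -10.2296]), 'qvel': array([ 0.1341, -0.0619, -0.2122,  0.0596,  0.0521,  0.0804]), 'tau': array([ -0.0011, -44.0985, -17.7151,   0.0635,   0.0534,  -0.    ]), 'position': array([ 0.2304, -0.5803,  0.2217]), 'tcp_rot': array([[ 0.9295,  0.3689, -0.0004],
       [ 0.3689, -0.9295,  0.0019],
       [ 0.0003, -0.0019, -1.    ]]), 'force': array([ 0.263 ,  1.1122, -0.6689]), 'moment': array([-0.0285,  0.0345,  0.0028]), 'grasp_force': 0.0, 'opening': 1.0010109726759835}
```

View pics/scene0.png

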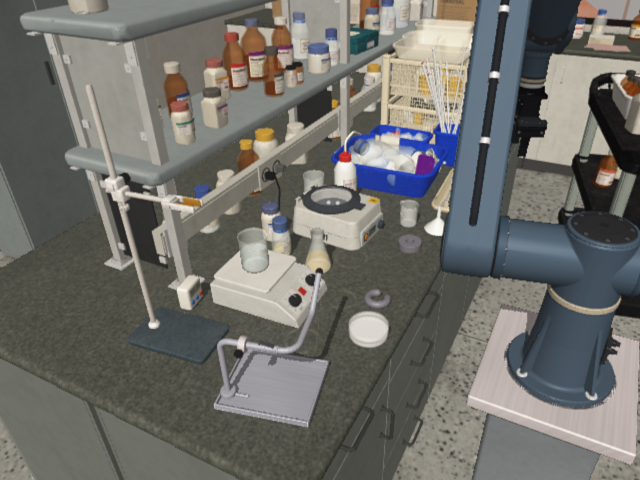

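View pics/top0.png

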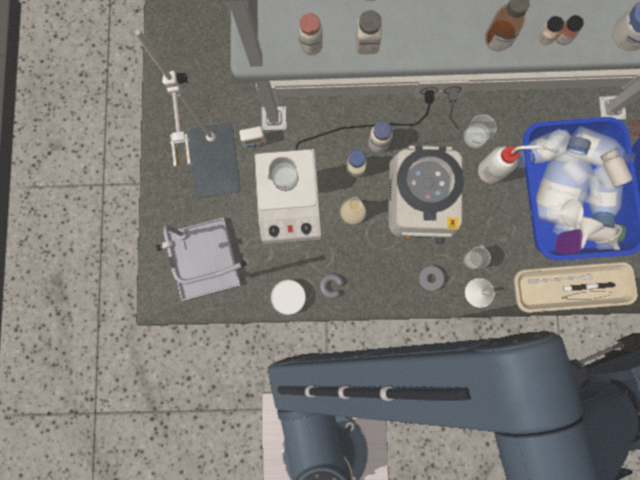

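The overview shows the ring at scene (410,243) / top (432,278), the horseshoe at scene (377,298) / top (332,286), and the rack at scene (270,370) / top (203,258). The rod tip is near scene (320,272). Next I'll zoom in on the rack.

Run:
```python
import cv2,numpy as np
a=cv2.imread("pics/scene0.png")[255:430,200:340]; b=cv2.imread("pics/top0.png")[205:310,145:265]
a=cv2.resize(a,None,fx=3.4,fy=3.4,interpolation=cv2.INTER_CUBIC);b=cv2.resize(b,None,fx=3.3,fy=3.3,interpolation=cv2.INTER_CUBIC)
o=np.zeros((600,800,3),np.uint8);a=a[:600,:];o[:a.shape[0],:a.shape[1]]=a
b=b[:,:800-a.shape[1]];print(a.shape,b.shape)
o=np.zeros((600,a.shape[1]+b.shape[1],3),np.uint8);o[:a.shape[0],:a.shape[1]]=a;o[:b.shape[0],a.shape[1]:]=b
cv2.imwrite("pics/crop1.png",o)
```

```text
(595, 476, 3) (346, 324, 3)
```

View pics/crop1.png

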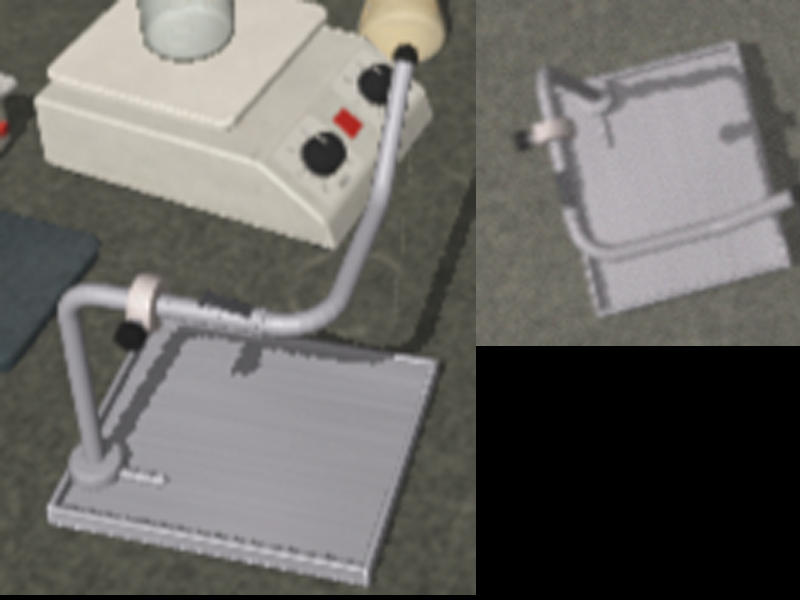

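The crop shows the collar at (145,300) in the scene half, with the dark tongue at (200–252, 300–312) and the capped tip at (405,50). In the top half the collar is at (552,130) and the corner at about (585,245). I'll fit the rack pose and the ring from both views.

```bash
cat > h.py <<'E'
import numpy as np,cv2
def cam(n,f=None):
    return dict(np.load(f or f"{n}0.npz"))
def proj(c,P):
    P=np.atleast_2d(P);q=P@c["extrinsics"][:3,:3].T+c["extrinsics"][:3,3];q=q@c["intrinsics"].T;return q[:,:2]/q[:,2:]
def Rz(a): return np.array([[np.cos(a),-np.sin(a),0],[np.sin(a),np.cos(a),0],[0,0,1]])
def ray(c,uv,z):
    R,t=c["extrinsics"][:3,:3],c["extrinsics"][:3,3];o=-R.T@t;d=R.T@np.linalg.inv(c["intrinsics"])@np.array([*uv,1.]);return o+d*(z-o[2])/d[2]
def rod():
    V=np.array([[-35,-120,210],[-35,-55,155],[-35,50,155],[112,50,155],[112,50,10]])/1e3;r=[0,.030,.028,.020];out=[V[0]]
    for i in(1,2,3):
        a=V[i-1]-V[i];a/=np.linalg.norm(a);b=V[i+1]-V[i];b/=np.linalg.norm(b)
        th=np.arccos(a@b);L=r[i]/np.tan(th/2);C=V[i]+(a+b)/np.linalg.norm(a+b)*r[i]/np.sin(th/2)
        u=V[i]+a*L-C;w=V[i]+b*L-C;ph=np.arccos(u@w/r[i]**2)
        out+=[C+(np.sin((1-k)*ph)*u+np.sin(k*ph)*w)/np.sin(ph) for k in np.linspace(0,1,13)]
    out.append(V[4]);return np.array(out)
E
python3 - <<'E'
from h import *
from scipy.optimize import least_squares
np.set_printoptions(precision=4,suppress=True)
S,T=cam("scene"),cam("top")
fs=lambda x,y:(np.array([x,y])+.5)/3.4-.5+[200,255]
ft=lambda x,y:(np.array([x-476,y])+.5)/3.3-.5+[145,205]
obs=[(S,fs(405,50),(-35,-120,210)),(S,fs(50,510),(127,88,18)),(S,fs(370,574),(-63,88,18)),(S,fs(438,360),(-63,-72,18)),(S,fs(95,455),(112,50,28)),
(T,ft(790,265),(-63,-72,18)),(T,ft(600,313),(-63,88,18)),(T,ft(740,42),(127,-72,18)),(T,ft(788,198),(-35,-120,210))]
def res(p):
    return np.concatenate([proj(c,Rz(p[2])@(np.array(m)/1e3)+[p[0],p[1],0])[0]-o for c,o,m in obs])
r=least_squares(res,[.55,.4,.2],loss="soft_l1");print(r.x,np.degrees(r.x[2]));print(res(r.x).reshape(-1,2))
p=r.x;np.save("rack.npy",p)
# collar
for nm,c,o in(("S",S,fs(145,303)),("T",T,ft(553,131))):
    b=min(np.linspace(0,.12,241),key=lambda s:np.linalg.norm(proj(c,Rz(p[2])@np.array([-.035+s,.05,.155])+[p[0],p[1],0])[0]-o))
    print("collar centre x rack",nm,b-.035,proj(c,Rz(p[2])@np.array([-.035+b,.05,.155])+[p[0],p[1],0])[0]-o)
# ring
for nm,c,(u,v) in(("S",S,(410,243)),("T",T,(432,278))):
    im=c["image"];g=cv2.cvtColor(im,cv2.COLOR_BGR2GRAY)
    print(nm,ray(c,(u,v),.011),im[v-1:v+2,u-14:u+15:2].mean(2).round().tolist() and im[v,u-16:u+17:2].tolist())
big=[]
for c,(x0,y0,w,h),k in((S,(200,255,140,175),3.4),(T,(145,205,120,105),2.7)):
    im=cv2.resize(c["image"][y0:y0+h,x0:x0+w],None,fx=k,fy=k,interpolation=cv2.INTER_CUBIC)
    q=(proj(c,rod()@Rz(p[2]).T+[p[0],p[1],0])-[x0,y0]+.5)*k-.5
    cv2.polylines(im,[np.round(q).astype(np.int32)],False,(0,0,255),1)
    t=np.array([[-63,-72,18],[127,-72,18],[127,88,18],[-63,88,18]])/1e3
    q=(proj(c,t@Rz(p[2]).T+[p[0],p[1],0])-[x0,y0]+.5)*k-.5
    cv2.polylines(im,[np.round(q).astype(np.int32)],True,(0,255,0),1);big.append(im)
x0,y0=395,230; r1=cv2.resize(S["image"][225:262,385:435],None,fx=6,fy=6,interpolation=cv2.INTER_CUBIC);r1=cv2.resize(r1,(300,222))
r2=cv2.resize(T["image"][260:297,407:457],(300,222),interpolation=cv2.INTER_CUBIC)
o=np.zeros((600,800,3),np.uint8)
o[:595,:476]=big[0];b=big[1][:,:324];o[:283,476:476+b.shape[1]]=b;o[300:430,480:655]=cv2.resize(r1,(175,130));o[440:570,480:655]=cv2.resize(r2,(175,130))
cv2.imwrite("pics/fit1.png",o)
E
```

```text
[0.4725 0.2991 0.2397] 13.736616833096269
[[ 0.4942  2.4427]
 [-1.0919 -0.0039]
 [ 0.1431 -0.4412]
 [ 0.5892  0.122 ]
 [ 0.0824 -1.0937]
 [-0.0178  0.0675]
 [-1.0745  1.4414]
 [-1.6498 -0.5038]
 [ 3.0795 -1.0469]]
collar centre x rack S 0.0665 [-0.1028  0.0727]
collar centre x rack T 0.065 [ 0.2662 -0.0822]
S [ 0.434  -0.2944  0.011 ] [[73, 83, 84], [74, 84, 84], [73, 72, 76], [112, 109, 115], [116, 112, 118], [116, 112, 117], [115, 110, 116], [112, 108, 112], [110, 106, 111], [110, 106, 111], [115, 111, 116], [116, 112, 117], [117, 112, 118], [111, 108, 113], [68, 76, 76], [70, 80, 79], [69, 79, 79]]
T [ 0.4343 -0.295   0.011 ] [[94, 105, 106], [106, 111, 113], [137, 133, 139], [136, 135, 139], [133, 130, 136], [124, 121, 124], [78, 85, 87], [70, 73, 77], [84, 93, 93], [92, 96, 99], [120, 119, 124], [135, 131, 139], [135, 133, 141], [132, 131, 137], [81, 84, 85], [70, 72, 75], [74, 78, 81]]Traceback (most recent call last):
  File "<stdin>", line 32, in <module>
ValueError: could not broadcast input array from shape (284,324,3) into shape (283,324,3)
```

```bash
cat > ov.py <<'E'
from h import *
S,T=cam("scene"),cam("top");p=np.load("rack.npy");o=np.zeros((600,800,3),np.uint8)
def dr(c,box,k,at,ln):
    x0,y0,w,h=box;im=cv2.resize(c["image"][y0:y0+h,x0:x0+w],None,fx=k,fy=k,interpolation=cv2.INTER_CUBIC)
    for P,cl in ln:
        q=(proj(c,P)-[x0,y0]+.5)*k-.5;cv2.polylines(im,[np.round(q*16).astype(np.int32)],False,cl,1,shift=4)
    im=im[:600-at[1],:800-at[0]];o[at[1]:at[1]+im.shape[0],at[0]:at[0]+im.shape[1]]=im
W=lambda P:P@Rz(p[2]).T+[p[0],p[1],0]
t=np.array([[-63,-72,18],[127,-72,18],[127,88,18],[-63,88,18],[-63,-72,18]])/1e3
L=[(W(rod()),(0,0,255)),(W(t),(0,255,0))]
a=np.linspace(0,6.3,40);R=lambda r,z:np.c_[.434+r*np.cos(a),-.2947+r*np.sin(a),0*a+z]
Q=[(R(.033,.022),(0,0,255)),(R(.012,.022),(0,255,0)),(R(.033,0),(255,0,0))]
dr(S,(205,260,130,175),3.4,(0,0),L);dr(T,(150,205,107,100),3.2,(445,0),L)
dr(S,(385,222,50,42),5,(445,330),Q);dr(T,(410,258,45,42),2.3,(697,330),Q)
cv2.imwrite("pics/fit1.png",o)
E
python3 ov.py
```

```text
(no output)
```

View pics/fit1.png

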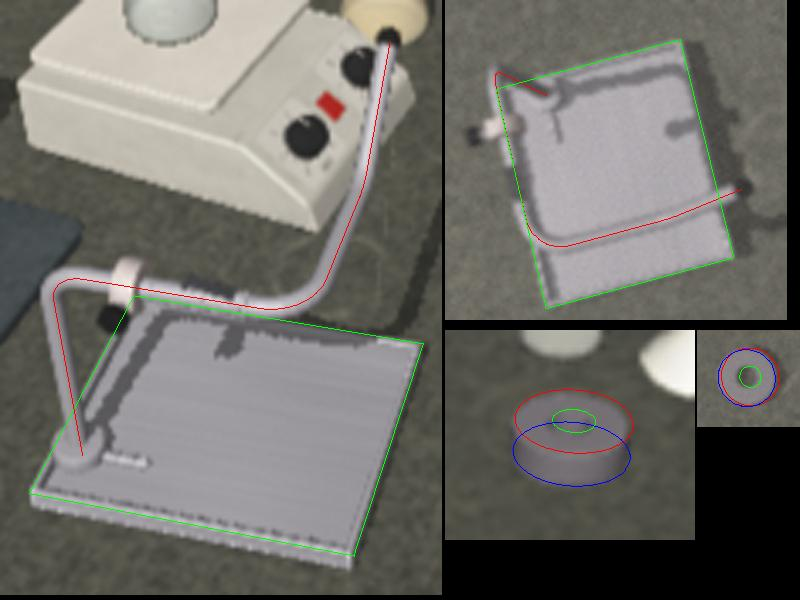

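The overlay is within about 1.5 px, with the model rod slightly below and right of the real one in the scene view. The ring fits well. I'll refine the rack pose with an edge-based fit.

```bash
cat > ref.py <<'E'
from h import *
from scipy.optimize import minimize
from scipy.interpolate import interp1d
np.set_printoptions(precision=4,suppress=True)
S,T=cam("scene"),cam("top");p0=np.load("rack.npy")
P=rod();d=np.r_[0,np.cumsum(np.linalg.norm(np.diff(P,axis=0),axis=1))];f=interp1d(d,P,axis=0)
s=np.arange(.018,d[-1]-.03,.002)
s0=f(s);keep=~((s0[:,1]>.045)&(s0[:,2]>.14)&(s0[:,0]>-.005)&(s0[:,0]<.085));A=f(s)[keep];B=f(s+1e-3)[keep]
t=np.array([[-63,-72,18],[127,-72,18],[127,88,18],[-63,88,18],[-63,-72,18]])/1e3
G={}
for n,c in(("S",S),("T",T)):
    g=cv2.GaussianBlur(c["image"],(0,0),.7).astype(np.float32)
    G[n]=(cv2.Sobel(g,cv2.CV_32F,1,0),cv2.Sobel(g,cv2.CV_32F,0,1))
def grad(n,q,nn):
    sm=lambda I:cv2.remap(I,q[:,0].astype(np.float32)[None],q[:,1].astype(np.float32)[None],cv2.INTER_LINEAR)[0]
    return np.clip(np.linalg.norm(sm(G[n][0])*nn[:,:1]+sm(G[n][1])*nn[:,1:],axis=1),0,250)
def score(v):
    R=Rz(v[2]/100);tr=np.array([v[0]/1e3,v[1]/1e3,0]);J=0
    for n,c,o in(("S",S,v[3:5]),("T",T,v[5:7])):
        a=A@R.T+tr;q=proj(c,a)+o;w=proj(c,B@R.T+tr)+o-q;w/=np.linalg.norm(w,axis=1)[:,None]+1e-9
        nn=np.c_[-w[:,1],w[:,0]];dep=(a@c["extrinsics"][:3,:3].T+c["extrinsics"][:3,3])[:,2];r=(.006*c["intrinsics"][0,0]/dep)[:,None]
        J+=grad(n,q+nn*r,nn).sum()+grad(n,q-nn*r,nn).sum()
        e=[(0,1),(2,3),(3,4)] if n=="S" else [(0,1),(3,4)]
        for i,j in e:
            k=np.linspace(.05,.95,45)[:,None];q=proj(c,(t[i]*(1-k)+t[j]*k)@R.T+tr)+o;w=q[-1]-q[0];w/=np.linalg.norm(w)
            J+=.7*grad(n,q,np.tile([-w[1],w[0]],(45,1))).sum()
    return -J/1000+.8*np.sum(np.square(v[3:7]))
best=None
rng=np.random.default_rng(0)
for k in range(25):
    v0=np.r_[p0[0]*1e3+rng.normal(0,3),p0[1]*1e3+rng.normal(0,3),p0[2]*100+rng.normal(0,1.5),rng.normal(0,.7,4)]
    r=minimize(score,v0,method="Nelder-Mead",options=dict(maxiter=1500,xatol=.01,fatol=.01,initial_simplex=v0+np.vstack([np.zeros(7),np.diag([3,3,1.5,1,1,1,1])])))
    if k<0 or best is None or r.fun<best.fun: best=r;print(r.fun,r.x)
v=best.x;np.save("rack.npy",[v[0]/1e3,v[1]/1e3,v[2]/100]);np.save("off.npy",v[3:7])
E
python3 ref.py
sed -i 's/^S,T=cam.*rack.npy");/OF=np.load("off.npy");&/; s/q=(proj(c,P)-/q=(proj(c,P)+(OF[:2] if c is S else OF[2:])-/' ov.py; python3 ov.py
```

```text
-142.5473824975789 [476.651  298.5614  24.7755   0.3592  -0.1523  -0.0867   0.4689]
-142.6904018060259 [475.5404 298.6025  24.9731  -0.0264  -0.3752  -0.0231   0.0357]
-142.7524333465691 [475.7284 298.0555  24.8718  -0.1228  -0.1551  -0.2446   0.1102]
```

View pics/fit1.png

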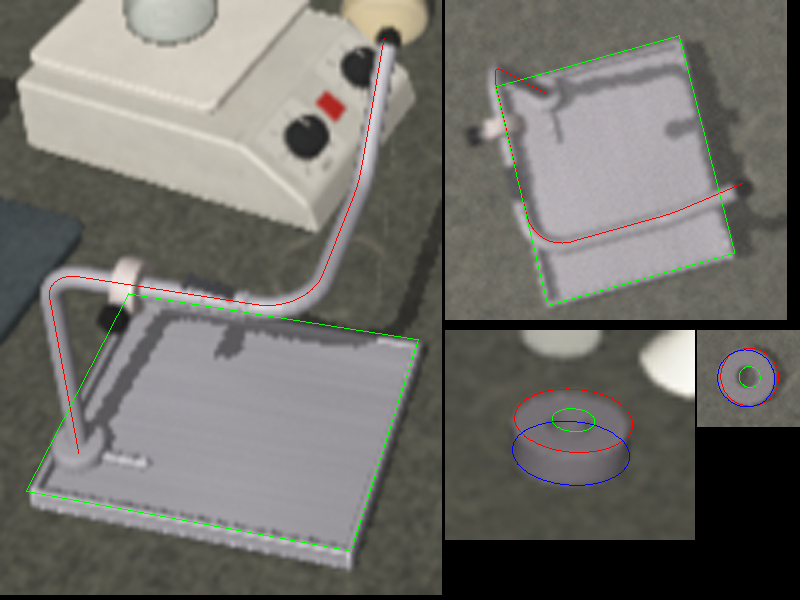

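The tray is now about 1 px off in the top view, so I'll check the residuals directly with averaged cross-profiles of each straight rod segment.

```bash
cat > prof.py <<'E'
from h import *
S,T=cam("scene"),cam("top");p=np.array([.4725,.2991,.2397]);W=lambda P:P@Rz(p[2]).T+[p[0],p[1],0]
seg=dict(end=((-35,-108,199.8),(-35,-70,167.7)),front=((-35,-40,155),(-35,18,155)),last=((-8,50,155),(5,50,155)),last2=((75,50,155),(90,50,155)),post=((112,50,125),(112,50,45)),
 trayR=((-63,-65,18),(120,-72,18)),trayF=((-63,-65,18),(-63,80,18)),trayL=((-55,88,18),(120,88,18)))
for n,c in(("S",S),("T",T)):
    g=cv2.cvtColor(c["image"],cv2.COLOR_BGR2GRAY).astype(np.float32)
    for k,(a,b) in seg.items():
        k2=np.linspace(0,1,60)[:,None];q=proj(c,W((np.array(a)*(1-k2)+np.array(b)*k2)/1e3));w=q[-1]-q[0];w/=np.linalg.norm(w);nn=np.array([-w[1],w[0]])
        o=np.arange(-9,9.1,1)
        M=[cv2.remap(g,(q[:,0]+nn[0]*x).astype(np.float32)[None],(q[:,1]+nn[1]*x).astype(np.float32)[None],cv2.INTER_LINEAR).mean() for x in o]
        print(n,k,"normal",nn.round(2),np.round(M).astype(int).tolist())
E
python3 prof.py
```

```text
S end normal [-0.98 -0.18] [95, 104, 114, 124, 131, 139, 139, 131, 163, 193, 209, 188, 157, 139, 142, 143, 146, 146, 147]
S front normal [-0.93 -0.38] [81, 80, 81, 82, 83, 83, 84, 98, 126, 146, 153, 152, 138, 105, 93, 101, 111, 117, 122]
S last normal [ 0.16 -0.99] [122, 118, 102, 95, 102, 111, 132, 158, 182, 201, 195, 174, 145, 112, 92, 84, 80, 79, 80]
S last2 normal [ 0.16 -0.99] [65, 67, 71, 80, 88, 90, 114, 157, 186, 203, 201, 181, 148, 107, 86, 85, 85, 83, 83]
S post normal [-0.98  0.18] [101, 101, 100, 98, 95, 89, 83, 92, 120, 140, 152, 154, 138, 95, 79, 80, 81, 81, 80]
S trayR normal [ 0.19 -0.98] [141, 143, 144, 144, 142, 133, 120, 116, 121, 127, 134, 135, 135, 132, 122, 108, 97, 91, 89]
S trayF normal [-0.95 -0.31] [80, 81, 81, 80, 80, 80, 78, 67, 61, 83, 125, 149, 148, 151, 152, 153, 153, 153, 153]
S trayL normal [ 0.19 -0.98] [83, 83, 82, 80, 83, 117, 152, 157, 157, 175, 167, 136, 140, 153, 155, 155, 154, 154, 153]
T end normal [-0.38 -0.93] [141, 141, 143, 143, 144, 142, 137, 140, 156, 169, 169, 157, 147, 148, 150, 152, 152, 152, 154]
T front normal [-0.26 -0.97] [173, 173, 173, 173, 173, 172, 163, 149, 153, 164, 162, 154, 160, 171, 175, 175, 175, 175, 175]
T last normal [ 0.97 -0.22] [107, 107, 108, 107, 107, 113, 137, 166, 173, 155, 127, 108, 112, 140, 166, 179, 180, 179, 179]
T last2 normal [ 0.97 -0.22] [105, 107, 105, 105, 107, 109, 127, 161, 177, 162, 130, 107, 109, 133, 160, 172, 172, 170, 166]
T post normal [-0.45  0.89] [105, 108, 108, 105, 107, 108, 101, 89, 82, 85, 100, 130, 151, 151, 147, 144, 145, 144, 140]
T trayR normal [ 0.98 -0.2 ] [163, 163, 162, 162, 163, 163, 163, 160, 153, 137, 119, 102, 88, 83, 81, 81, 80, 82, 86]
T trayF normal [-0.26 -0.97] [104, 104, 104, 105, 105, 104, 104, 102, 101, 123, 154, 164, 168, 170, 170, 171, 171, 170, 170]
T trayL normal [ 0.97 -0.22] [102, 105, 108, 113, 116, 117, 123, 134, 144, 144, 134, 117, 115, 129, 149, 166, 172, 173, 173]
```

```bash
cat > sol.py <<'E'
exec(open("prof.py").read().split("for n,c in")[0])
from scipy.optimize import least_squares
np.set_printoptions(precision=4,suppress=True)
obs=[("S","end",.9,1),("S","front",1.2,1),("S","last",.5,1),("S","last2",.4,1),("S","post",1.25,1),("S","trayF",.5,2),("T","end",.5,1),("T","front",.3,1),("T","last",-1,1),("T","last2",-.9,1),("T","trayR",.7,2),("T","trayF",.2,2)]
C=dict(S=S,T=T);rows=[]
for n,k,o,sg in obs:
    a,b=np.array(seg[k])/1e3;q=proj(C[n],W(np.array([a,b])));w=q[1]-q[0];w/=np.linalg.norm(w);nn=np.array([-w[1],w[0]]);rows.append((n,a,b,q,nn,o,sg))
def f(v):
    r=[]
    for n,a,b,q,nn,o,sg in rows:
        d=proj(C[n],np.array([a,b])@Rz(v[2]).T+[v[0],v[1],v[7]])+(v[3:5] if n=="S" else v[5:7])-q
        r+=list(((d@nn)-o)/sg/.4)
    return np.r_[r,v[3:7]/.5,v[7]/.001]
r=least_squares(f,[*p,0,0,0,0,0],x_scale=[.001,.001,.01,1,1,1,1,.001]);v=r.x
print(v);print((r.fun[:24].reshape(-1,2)*.4));np.save("rack.npy",v[:3]);np.save("off.npy",v[3:7])
J=np.linalg.inv(r.jac.T@r.jac);print(np.sqrt(np.diag(J)))
p=v[:3];L=np.array([[-35,-120,210],[-35,-55,155],[-35,50,155],[112,50,155]])/1e3
print(W(L))
fs=lambda x,y:(np.array([x,y])+.5)/3.4-.5+[200,255]
ft=lambda x,y:(np.array([x-476,y])+.5)/3.3-.5+[145,205]
for nm,c,o,q in(("S",S,fs(145,303),v[3:5]),("T",T,ft(553,131),v[5:7])):
    b=min(np.linspace(0,.12,241),key=lambda s:np.linalg.norm(proj(c,W(np.array([-.035+s,.05,.155])))[0]+q-o));print(nm,"collar",b-.035)
E
python3 sol.py
```

```text
[ 0.4735  0.3006  0.2393 -0.1249 -0.4299 -0.0578  0.2427  0.0012]
[[ 0.1089  0.1276]
 [-0.0972 -0.0428]
 [-0.1717 -0.1691]
 [-0.0553 -0.0524]
 [-0.2378 -0.2807]
 [ 0.2368  0.2975]
 [-0.0324 -0.0423]
 [ 0.0681  0.0792]
 [ 0.2248  0.2282]
 [ 0.1462  0.15  ]
 [-0.693  -0.6727]
 [ 0.048   0.0605]]
[0.0009 0.0009 0.0044 0.405  0.4135 0.3872 0.3602 0.0008]
[[0.4679 0.1758 0.21  ]
 [0.4525 0.2389 0.155 ]
 [0.4276 0.3409 0.155 ]
 [0.5704 0.3758 0.155 ]]
S collar 0.0645
T collar 0.064
```

The rack fit is good to about 1 mm (yaw 13.7°, tip (0.468,0.176,0.210), collar centre at rack x ≈ 0.064). The ring is at (0.434,-0.2945) in both views.

Plan:
1. Pick the ring across its diameter with the tool tilted 30° outward.
2. Thread it over the tip, release it so it slides to the dip, then regrasp with the tool vertical.

```bash
cat > g.py <<'E'
import numpy as np,sys
from scipy.spatial.transform import Rotation as Ro
from rig import read_state
np.set_printoptions(precision=4,suppress=True)
x,y,a=np.load("rack.npy");A=Ro.from_euler("z",a).as_matrix()
def rk(*m): return A@(np.array(m)/1e3)+[x,y,0]       # rack mm -> world
def frame(z,yy):
    z=np.array(z,float);z/=np.linalg.norm(z);yy=np.array(yy,float);yy-=z*(yy@z);yy/=np.linalg.norm(yy);return np.c_[np.cross(yy,z),yy,z]
def load():
    try: d=np.load("cmd.npz");return d["R"],d["p"]
    except FileNotFoundError: s=read_state();return s["tcp_rot"],s["position"]
def plan(targets,nd=2,save=True):
    R,p=load();last=p;lR=R
    for Rt,pt in targets:
        rv=(Ro.from_matrix(R.T@Rt).as_rotvec(degrees=True)/5).round(nd);t=(R.T@(np.array(pt)-p)/.03).round(nd)
        n=max(np.linalg.norm(pt-last)/.0417,np.degrees(Ro.from_matrix(lR.T@Rt).magnitude())/7.16)
        print([float(v) for v in rv]+[float(v) for v in t],"rows>=%.1f"%n);last=pt;lR=Rt
    if save: np.savez("cmd.npz",R=R@Ro.from_rotvec(rv*5,degrees=True).as_matrix(),p=p+R@t*.03)
def st():
    s=read_state();R,p=load()
    print("t",round(s["time_s"],2),"pos",s["position"],"err mm",(s["position"]-p)*1e3,"angerr",np.degrees(Ro.from_matrix(R.T@s["tcp_rot"]).magnitude()).round(2),"F",s["force"],"M",s["moment"],"q",s["joint_positions"].round(1),"open",round(s["opening"],3),"gf",s["grasp_force"])
E
python3 - <<'E'
from g import *
np.savez("cmd.npz",R=frame([0,0,-1],[np.sin(np.radians(21.64)),-np.cos(np.radians(21.64)),0]),p=np.array([.231,-.581,.223]))
st()
t=np.radians(30);h=np.array([1,-1,0])/2**.5
z=h*np.sin(t)-np.array([0,0,np.cos(t)]);R=frame(z,[-1,-1,0])
C=np.array([.434,-.2945,.012]);P=C+.004*z
plan([(R,P+[0,0,.15]),(R,P+[0,0,.06])])
E
```

```text
t 0.1 pos [ 0.2304 -0.5803  0.2217] err mm [-0.5565  0.7214 -1.3317] angerr 0.11 F [ 0.263   1.1122 -0.6689] M [-0.0285  0.0345  0.0028] q [-78.6  30.3  82.1   0.   67.7 -10.2] open 1.001 gf 0.0
[-3.49, 5.3, 13.01, 9.84, -6.32, 2.15] rows>=10.1
[-3.49, 5.3, 13.01, 9.84, -6.32, 5.15] rows>=2.2
```

>>> send_rows(commands=[[-1.7,2.6,6.5,4.9,-3.2,0,1],[-1.7,2.6,6.5,4.9,-3.2,0,1],[-1.7,2.6,6.5,4.9,-3.2,0,1],[-1.7,2.6,6.5,4.9,-3.2,0,1],[-1.7,2.6,6.5,4.9,-3.2,0,1],[-1.7,2.6,6.5,4.9,-3.2,0,1],[-3.49,5.3,13.01,9.84,-6.32,0,1],[-3.49,5.3,13.01,9.84,-6.32,0,1],[-3.49,5.3,13.01,9.84,-6.32,0,1],[-3.49,5.3,13.01,9.84,-6.32,0,1],[-3.49,5.3,13.01,9.84,-6.32,2,1],[-3.49,5.3,13.01,9.84,-6.32,4,1],[-3.49,5.3,13.01,9.84,-6.32,5.15,1],[-3.49,5.3,13.01,9.84,-6.32,5.15,1],[-3.49,5.3,13.01,9.84,-6.32,5.15,1],[-3.49,5.3,13.01,9.84,-6.32,5.15,1],[-3.49,5.3,13.01,9.84,-6.32,5.15,1]])

```text
time_s: 1.52
position: [0.4532, -0.3061, 0.0982]
tcp_rot: [[0.63, -0.707, 0.321], [-0.626, -0.707, -0.328], [0.459, 0.006, -0.888]]
force: [0.5, 0.4, -0.8]
opening: 1.0
grasp_force: 0.0
```

Run:
```python
from g import *
from rig import optics
import cv2
st()
c=optics.capture("scene");np.savez("scene1.npz",**c);d=optics.capture("top");np.savez("top1.npz",**d)
i=cv2.resize(c["image"][150:290,330:490],(500,437),interpolation=cv2.INTER_CUBIC);j=cv2.resize(d["image"][215:335,380:500],(300,300),interpolation=cv2.INTER_CUBIC)
o=np.zeros((437,800,3),np.uint8);o[:,:500]=i;o[:300,500:]=j;cv2.imwrite("pics/pre.png",o)
R,p=load();plan([(R,p-[0,0,.06])],save=False)
```

```text
t 1.52 pos [ 0.4532 -0.3061  0.0982] err mm [ 17.7091 -10.2051  29.7067] angerr 2.68 F [ 0.493   0.3876 -0.8266] M [0.2504 0.2177 0.0184] q [-45.8  32.5 120.1  76.3   0.1  12.8] open 1.0 gf 0.0
[0.0, 0.0, 0.0, -1.0, -0.0, 1.73] rows>=1.4
```

View pics/pre.png

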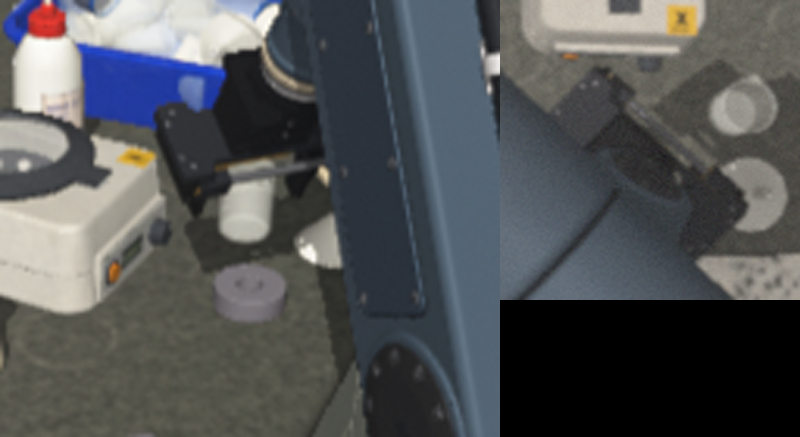

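The left crop shows the open gripper stuck high, with the ring at (250,290), and the right crop shows the beaker and cone clear of the body. Joint 5 is at its limit, so a 30° outward tilt is unreachable here. I'll use 15° instead.

Run:
```python
from g import *
t=np.radians(15);h=np.array([1,-1,0])/2**.5
z=h*np.sin(t)-np.array([0,0,np.cos(t)]);R=frame(z,[-1,-1,0])
C=np.array([.434,-.2945,.012]);P=C+.007*z
plan([(R,P+[0,0,.05])])
```

```text
[0.0, -3.0, -0.0, -0.23, 0.0, 0.38] rows>=2.1
```

>>> send_rows(commands=[[0,-3,0,-0.23,0,0.38,1],[0,-3,0,-0.23,0,0.38,1],[0,-3,0,-0.23,0,0.38,1],[0,-3,0,-0.23,0,0.38,1],[0,-3,0,-0.23,0,0.38,1],[0,-3,0,-0.23,0,0.38,1],[0,-3,0,-0.23,0,0.38,1],[0,-3,0,-0.23,0,0.38,1],[0,-3,0,-0.23,0,0.38,1],[0,-3,0,-0.23,0,0.38,1]])

```text
time_s: 2.45
position: [0.4512, -0.3052, 0.0867]
tcp_rot: [[0.69, -0.708, 0.148], [-0.691, -0.706, -0.157], [0.216, 0.006, -0.976]]
force: [0.3, 0.2, 0.9]
opening: 0.998
grasp_force: 0.0
```

Run:
```python
from g import *
st();R,p=load();print(R)
```

```text
t 2.45 pos [ 0.4512 -0.3052  0.0867] err mm [15.9638 -9.454  31.5129] angerr 2.58 F [0.2951 0.1995 0.9499] M [ 0.1938  0.077  -0.0084] q [-45.7  33.2 109.6  -0.5  24.7  89.8] open 0.998 gf 0.0
[[ 0.6829 -0.7073  0.1828]
 [-0.6831 -0.7069 -0.1833]
 [ 0.2589  0.0003 -0.9659]]
```

```bash
cat >> g.py <<'E'
def sync():
    s=read_state();np.savez("cmd.npz",R=s["tcp_rot"],p=s["position"])
E
python3 - <<'E'
from g import *
sync()
t=np.radians(15);h=np.array([1,-1,0])/2**.5
z=h*np.sin(t)-np.array([0,0,np.cos(t)]);R=frame(z,[-1,-1,0])
C=np.array([.434,-.2945,.012]);P=C+.007*z
plan([(R,P+[0,0,.03])])
E
```

```text
[0.07, 0.51, -0.01, -0.95, 0.15, 1.55] rows>=1.3
```

>>> send_rows(commands=[[0.07,0.51,-0.01,-0.95,0.15,1.55,1],[0.07,0.51,-0.01,-0.95,0.15,1.55,1],[0.07,0.51,-0.01,-0.95,0.15,1.55,1],[0.07,0.51,-0.01,-0.95,0.15,1.55,1],[0.07,0.51,-0.01,-0.95,0.15,1.55,1],[0.07,0.51,-0.01,-0.95,0.15,1.55,1]])

```text
time_s: 2.95
position: [0.4364, -0.296, 0.036]
tcp_rot: [[0.682, -0.707, 0.185], [-0.683, -0.707, -0.184], [0.261, -0.001, -0.965]]
force: [0.2, 0.2, 1.0]
opening: 1.004
grasp_force: 0.0
```

Run:
```python
from g import *
st();R,p=load();print(p)
plan([(R,p-[0,0,.015]),(R,p-[0,0,.03])],save=True)
```

```text
t 2.95 pos [ 0.4364 -0.296   0.036 ] err mm [ 1.1408 -0.1111  0.8261] angerr 0.13 F [0.2262 0.2135 1.0437] M [0.2129 0.1436 0.0073] q [-46.6  38.7 115.5   2.5  10.7  86.1] open 1.004 gf 0.0
[ 0.4353 -0.2959  0.0352]
[0.0, 0.0, 0.0, -0.13, -0.0, 0.48] rows>=0.4
[0.0, 0.0, 0.0, -0.26, -0.0, 0.97] rows>=0.4
```

>>> send_rows(commands=[[0,0,0,-0.13,0,0.48,1],[0,0,0,-0.26,0,0.97,1],[0,0,0,-0.26,0,0.97,1],[0,0,0,-0.26,0,0.97,0.3],[0,0,0,-0.26,0,0.97,0],[0,0,0,-0.26,0,0.97,0],[0,0,0,-0.26,0,0.97,0],[0,0,0,-0.26,0,0.97,0],[0,0,0,-0.26,0,0.97,0],[0,0,0,-0.26,0,0.97,0]])

```text
time_s: 3.78
position: [0.4356, -0.2947, 0.0055]
tcp_rot: [[0.683, -0.707, 0.184], [-0.683, -0.707, -0.182], [0.259, -0.001, -0.966]]
force: [0.6, 2.1, 7.6]
opening: 0.737
grasp_force: 30.0
```

Run:
```python
from g import *
st();R,p=load();plan([(R,p+[0,0,.20])],save=True)
```

```text
t 3.78 pos [ 0.4356 -0.2947  0.0055] err mm [0.3417 1.2238 0.4506] angerr 0.09 F [0.6033 2.1228 7.5576] M [ 0.6188 -0.3908  0.0506] q [-46.5  42.6 116.    4.2   6.4  84.4] open 0.737 gf 29.999633068218827
[0.0, 0.0, 0.0, 1.73, 0.0, -6.44] rows>=4.8
```

>>> send_rows(commands=[[0,0,0,0.2,0,-0.75,0],[0,0,0,0.6,0,-2.2,0],[0,0,0,1,0,-3.6,0],[0,0,0,1.4,0,-5,0],[0,0,0,1.73,0,-6.44,0],[0,0,0,1.73,0,-6.44,0],[0,0,0,1.73,0,-6.44,0],[0,0,0,1.73,0,-6.44,0]])

```text
time_s: 4.45
position: [0.4343, -0.2942, 0.2043]
tcp_rot: [[0.683, -0.707, 0.181], [-0.684, -0.707, -0.18], [0.255, -0.001, -0.967]]
force: [-0.3, 0.9, -4.4]
opening: 0.74
grasp_force: 30.0
```

Run:
```python
from g import *
st()
R,p=load()
t=np.radians(15);h=np.array([1,-1,0])/2**.5
z=h*np.sin(t)-np.array([0,0,np.cos(t)]);Rp=frame(z,[-1,-1,0])
off=Rp.T@(np.array([.434,-.2945,.011])-np.array([.4354,-.2953,.0053]));off[1]=0;ax=Rp.T@[0,0,-1.];print("ring in tool",off*1e3,ax)
np.savez("held.npz",off=off,ax=ax)
# thread pose
leg=A@np.array([0,np.cos(np.radians(40.24)),-np.sin(np.radians(40.24))]);print("leg",leg, np.degrees(np.arctan2(55,65)))
zl=A@np.array([0,np.cos(np.radians(55.24)),-np.sin(np.radians(55.24))])
Rt=frame(zl,A@[-1,0,0.]);print("check",Rt@ax,leg)
tip=rk(-35,-120,210)
f=lambda s,dz=0:tip+leg*s+np.array([0,0,dz])-Rt@off   # ring centre at s along leg
np.savez("thr.npz",Rt=Rt,leg=leg,tip=tip)
print(tip,f(-.06),f(.03))
# route: first rotate at height over mid, then to 60mm before tip
plan([(Rt,np.array([.50,-.05,.32])),(Rt,f(-.06))])
```

```text
t 4.45 pos [ 0.4343 -0.2942  0.2043] err mm [-1.0972  1.8392 -0.8084] angerr 0.21 F [-0.2915  0.9417 -4.4457] M [0.3623 0.3271 0.0099] q [-46.6  19.2 108.4   0.8  37.5  87.9] open 0.74 gf 29.994897746946663
ring in tool [-0.0274  0.     -5.9084] [-0.2588  0.      0.9659]
leg [-0.1809  0.7416 -0.646 ] 40.23635830927382
check [-0.1809  0.7416 -0.646 ] [-0.1809  0.7416 -0.646 ]
[0.4679 0.1758 0.21  ] [0.4779 0.1345 0.2439] [0.4617 0.2013 0.1858]
[1.11, -9.7, 6.36, -3.14, -7.32, -4.81] rows>=8.1
[1.11, -9.7, 6.36, -8.49, -11.15, -3.62] rows>=4.8
```

>>> send_rows(commands=[[0.28,-2.4,1.6,-0.8,-1.8,-1.2,0],[0.28,-2.4,1.6,-0.8,-1.8,-1.2,0],[0.55,-4.8,3.2,-1.6,-3.7,-2.4,0],[0.55,-4.8,3.2,-1.6,-3.7,-2.4,0],[0.83,-7.3,4.8,-2.4,-5.5,-3.6,0],[0.83,-7.3,4.8,-2.4,-5.5,-3.6,0],[1.11,-9.7,6.36,-3.14,-7.32,-4.81,0],[1.11,-9.7,6.36,-3.14,-7.32,-4.81,0],[1.11,-9.7,6.36,-3.14,-7.32,-4.81,0],[1.11,-9.7,6.36,-4.5,-8.3,-4.5,0],[1.11,-9.7,6.36,-5.8,-9.2,-4.2,0],[1.11,-9.7,6.36,-7.2,-10.2,-3.9,0],[1.11,-9.7,6.36,-8.49,-11.15,-3.62,0],[1.11,-9.7,6.36,-8.49,-11.15,-3.62,0],[1.11,-9.7,6.36,-8.49,-11.15,-3.62,0],[1.11,-9.7,6.36,-8.49,-11.15,-3.62,0],[1.11,-9.7,6.36,-8.49,-11.15,-3.62,0]])

```text
time_s: 5.87
position: [0.4777, 0.1345, 0.2427]
tcp_rot: [[0.193, -0.972, -0.137], [-0.798, -0.237, 0.555], [-0.571, 0.002, -0.821]]
force: [1.1, 0.2, -3.5]
opening: 0.742
grasp_force: 30.0
```

Run:
```python
from g import *
from rig import optics
import cv2
st()
H=np.load("held.npz");s=read_state();R=s["tcp_rot"];C=s["position"]+R@H["off"];n=R@H["ax"]
T=np.load("thr.npz");print("ring",C,"axis",n,"miss",C-T["tip"]-((C-T["tip"])@T["leg"])*T["leg"])
from h import proj,rod,Rz
u=np.cross(n,[0,0,1]);u/=np.linalg.norm(u);w=np.cross(n,u);a=np.linspace(0,6.2832,60)
im=[]
for nm,box,k,OF in(("scene",(270,205,90,130),4.4,np.load("off.npy")[:2]),("top",(195,215,80,90),4.8,np.load("off.npy")[2:])):
    c=optics.capture(nm);np.savez(nm+"2.npz",**c);x0,y0,ww,hh=box
    g=cv2.resize(c["image"][y0:y0+hh,x0:x0+ww],None,fx=k,fy=k,interpolation=cv2.INTER_CUBIC)
    L=[(rod()@A.T+[x,y,0],(0,0,255))]
    for r,col in((.033,(0,255,255)),(.012,(0,255,0))):
        for e in(-.011,.011): L.append((C+e*n+r*(np.outer(np.cos(a),u)+np.outer(np.sin(a),w)),col))
    for P,col in L:
        q=(proj(c,P)+OF-[x0,y0]+.5)*k-.5;cv2.polylines(g,[np.round(q*16).astype(np.int32)],False,col,1,shift=4)
    im.append(g)
o=np.zeros((572,800,3),np.uint8);o[:im[0].shape[0],:396]=im[0][:572];o[:im[1].shape[0],400:400+im[1].shape[1]]=im[1];cv2.imwrite("pics/thr.png",o)
```

```text
t 5.87 pos [0.4777 0.1345 0.2427] err mm [-0.1991  0.1865 -1.4051] angerr 0.16 F [ 1.056   0.2288 -3.4508] M [-0.6011 -0.1935  0.009 ] q [-16.1  25.   99.1  30.5  77.1 137.6] open 0.742 gf 29.995477872435004
ring [0.4785 0.1313 0.2475] axis [-0.1826  0.7422 -0.6448] miss [-0.0001 -0.0006 -0.0007]
```

View pics/thr.png

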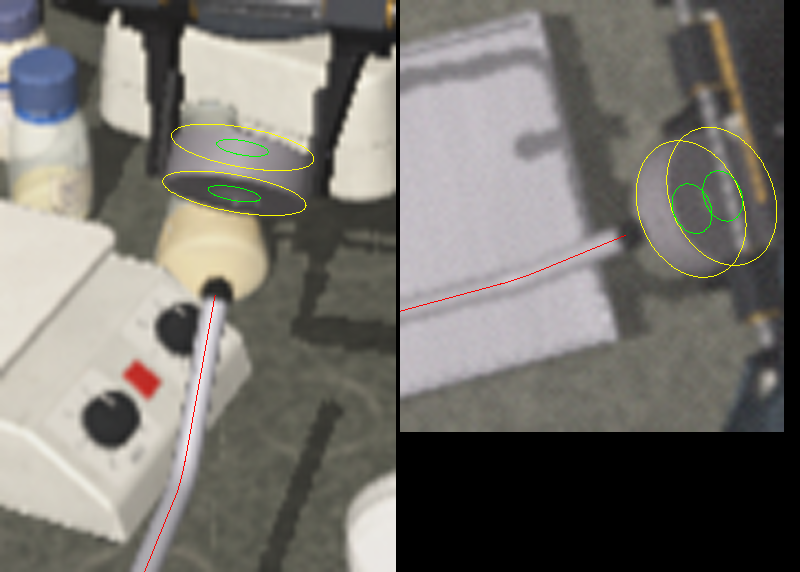

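The overlay matches the ring and rod in both views: ring at scene crop (235,170), capped tip at (215,290). I'll advance along the leg in small steps.

Run:
```python
from g import *
H=np.load("held.npz");T=np.load("thr.npz");R,p=load();Rt=T["Rt"]
f=lambda s:T["tip"]+T["leg"]*s+np.array([0,.0005,.0008])-Rt@H["off"]
plan([(Rt,f(s)) for s in(-.03,-.015,0,.01,.02,.03)])
```

```text
[0.0, 0.0, 0.0, -0.29, -0.01, 0.96] rows>=0.7
[0.0, 0.0, 0.0, -0.42, -0.01, 1.44] rows>=0.4
[0.0, 0.0, 0.0, -0.55, -0.01, 1.93] rows>=0.4
[0.0, 0.0, 0.0, -0.63, -0.01, 2.25] rows>=0.2
[0.0, 0.0, 0.0, -0.72, -0.01, 2.57] rows>=0.2
[0.0, 0.0, 0.0, -0.8, -0.01, 2.89] rows>=0.2
```

>>> send_rows(commands=[[0,0,0,-0.29,-0.01,0.96,0],[0,0,0,-0.36,-0.01,1.2,0],[0,0,0,-0.42,-0.01,1.44,0],[0,0,0,-0.48,-0.01,1.68,0],[0,0,0,-0.55,-0.01,1.93,0],[0,0,0,-0.55,-0.01,1.93,0],[0,0,0,-0.55,-0.01,1.93,0]])

```text
time_s: 6.55
position: [0.4674, 0.1805, 0.2064]
tcp_rot: [[0.194, -0.972, -0.135], [-0.797, -0.237, 0.556], [-0.572, -0.0, -0.82]]
force: [-0.4, 0.3, -3.8]
opening: 0.735
grasp_force: 30.0
```

>>> send_rows(commands=[[0,0,0,-0.06,0,0.24,0],[0,0,0,-0.12,0,0.48,0],[0,0,0,-0.18,0,0.72,0],[0,0,0,-0.25,0,0.96,0],[0,0,0,-0.25,0,0.96,0],[0,0,0,-0.25,0,0.96,0]])

```text
time_s: 7.05
position: [0.4614, 0.2031, 0.1867]
tcp_rot: [[0.194, -0.971, -0.137], [-0.797, -0.238, 0.556], [-0.573, 0.001, -0.82]]
force: [0.6, 0.9, -3.0]
opening: 0.738
grasp_force: 30.0
```

Run:
```python
from g import *
from rig import optics
import cv2
st()
im=[]
for nm,box,k in(("scene",(240,220,110,130),4.3),("top",(165,215,100,90),3.2)):
    c=optics.capture(nm);x0,y0,w,h=box;im.append(cv2.resize(c["image"][y0:y0+h,x0:x0+w],None,fx=k,fy=k,interpolation=cv2.INTER_CUBIC))
o=np.zeros((560,800,3),np.uint8);o[:im[0].shape[0],:im[0].shape[1]]=im[0];o[:im[1].shape[0],475:475+im[1].shape[1]]=im[1];cv2.imwrite("pics/on.png",o)
```

```text
t 7.05 pos [0.4614 0.2031 0.1867] err mm [-0.4298  1.4841  0.1665] angerr 0.16 F [ 0.5948  0.8809 -2.9799] M [-0.5977 -0.1953 -0.0174] q [ -8.9  29.  104.3  35.2  66.4 137.2] open 0.738 gf 29.995769974775612
```

View pics/on.png

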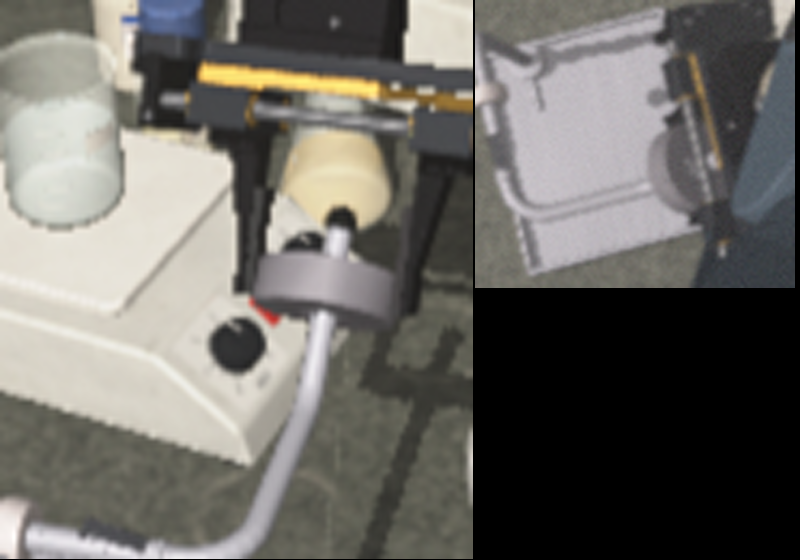

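The ring is threaded: in the crop the tip cap at (342,218) stands above the ring at (325,285). I'll release it so it slides to the dip.

>>> send_rows(commands=[[0,0,0,0,0,0,1],[0,0,0,0,0,0,1],[0,0,0,0,0,0,1],[0,0,0,0,0,0,1],[0,0,0,0,0,0,1],[0,0,0,0,0,0,1],[0,0,0,0,0,0,1],[0,0,0,0,0,0,1],[0,0,0,0,0,0,1],[0,0,0,0,0,0,1]])

```text
time_s: 7.98
position: [0.4619, 0.2026, 0.1871]
tcp_rot: [[0.194, -0.972, -0.135], [-0.797, -0.237, 0.556], [-0.572, -0.0, -0.82]]
force: [0.3, 0.2, -0.8]
opening: 1.001
grasp_force: 0.0
```

Run:
```python
from g import *
from rig import optics
import cv2
from h import proj,ray
st()
R,p=load();T=np.load("thr.npz");R0,p0=R,p
OF=np.load("off.npy")
# estimate ring location via dark-change vs first picture, projected onto the rod
for nm,o in(("scene",OF[:2]),("top",OF[2:])):
    c=optics.capture(nm);np.savez(nm+"3.npz",**c)
    print(nm,[ (s,proj(c,rk(-35,s,149))[0].round(0)+o.round(0)) for s in(-80,-55,-40)])
plan([(R,p-T["leg"]*.075)])
```

```text
t 7.98 pos [0.4619 0.2026 0.1871] err mm [0.1472 0.9937 0.5513] angerr 0.13 F [ 0.2754  0.2128 -0.8056] M [-0.257  -0.1068 -0.0351] q [ -9.   28.9 104.2  35.2  66.4 137.2] open 1.001 gf 0.0
scene [(-80, array([314., 309.])), (-55, array([311., 317.])), (-40, array([309., 322.]))]
top [(-80, array([230., 270.])), (-55, array([220., 273.])), (-40, array([214., 274.]))]
[0.0, 0.0, 0.0, 0.65, 0.0, -2.42] rows>=1.8
```

Run:
```python
from g import *
T=np.load("thr.npz");R,p=load();print(p)
Rm=frame([0,0,-1],A@[0,-1,0.])
plan([(Rm,np.array([p[0],p[1]-.0,.36]))],save=False)
# combined from the pose before the retreat
plan([(Rm,np.array([p[0],p[1],.36]))],save=False)
```

```text
[0.4754 0.1458 0.235 ]
[-5.45, 5.45, -17.39, -2.38, -0.0, -3.42] rows>=13.3
[-5.45, 5.45, -17.39, -2.38, -0.0, -3.42] rows>=13.3
```

>>> send_rows(commands=[[0,0,0,0.22,0,-0.8,1],[0,0,0,0.44,0,-1.6,1],[0,0,0,0.65,0,-2.42,1],[0,0,0,0.65,0,-2.42,1],[0,0,0,0.65,0,-2.42,1]])

```text
time_s: 8.5
position: [0.4764, 0.146, 0.2359]
tcp_rot: [[0.194, -0.972, -0.133], [-0.797, -0.235, 0.556], [-0.571, -0.002, -0.821]]
force: [1.0, 0.9, -0.5]
opening: 1.0
grasp_force: 0.0
```

Next I'll lift, turn to the intermediate yaw, and look at the ring.

>>> send_rows(commands=[[0,0,0,-1.2,0,-1.7,1],[0,0,0,-2.38,0,-3.42,1],[0,0,0,-2.38,0,-3.42,1],[-1.35,1.35,-4.3,-2.38,0,-3.42,1],[-1.35,1.35,-4.3,-2.38,0,-3.42,1],[-1.35,1.35,-4.3,-2.38,0,-3.42,1],[-2.7,2.7,-8.7,-2.38,0,-3.42,1],[-2.7,2.7,-8.7,-2.38,0,-3.42,1],[-2.7,2.7,-8.7,-2.38,0,-3.42,1],[-4.1,4.1,-13,-2.38,0,-3.42,1],[-4.1,4.1,-13,-2.38,0,-3.42,1],[-4.1,4.1,-13,-2.38,0,-3.42,1],[-5.45,5.45,-17.39,-2.38,0,-3.42,1],[-5.45,5.45,-17.39,-2.38,0,-3.42,1],[-5.45,5.45,-17.39,-2.38,0,-3.42,1],[-5.45,5.45,-17.39,-2.38,0,-3.42,1],[-5.45,5.45,-17.39,-2.38,0,-3.42,1]])

```text
time_s: 9.92
position: [0.4731, 0.1483, 0.3591]
tcp_rot: [[0.97, 0.244, -0.003], [0.244, -0.97, 0.001], [-0.002, -0.002, -1.0]]
force: [0.2, 0.1, -0.2]
opening: 0.997
grasp_force: 0.0
```

Run:
```python
from g import *
from rig import optics
import cv2
from h import proj,rod
Rm=frame([0,0,-1],A@[0,-1,0.]);R,p=load();np.savez("cmd.npz",R=Rm,p=np.array([p[0],p[1],.36]))
st()
im=[];OF=np.load("off.npy");a=np.linspace(0,6.2832,60)
C=rk(-35,-50,149);n=A@[0,1,0.];u=A@[1,0,0.];w=np.array([0,0,1.])
for nm,box,k,o in(("scene",(240,240,110,130),4.3,OF[:2]),("top",(165,215,100,90),3.2,OF[2:])):
    c=optics.capture(nm);np.savez(nm+"4.npz",**c);x0,y0,W,h=box;g=cv2.resize(c["image"][y0:y0+h,x0:x0+W],None,fx=k,fy=k,interpolation=cv2.INTER_CUBIC)
    for e in(-.011,.011):
        q=(proj(c,C+e*n+.033*(np.outer(np.cos(a),u)+np.outer(np.sin(a),w)))+o-[x0,y0]+.5)*k-.5;cv2.polylines(g,[np.round(q*16).astype(np.int32)],False,(0,255,255),1,shift=4)
    im.append(g)
o=np.zeros((560,800,3),np.uint8);o[:559,:im[0].shape[1]]=im[0][:559];o[:im[1].shape[0],475:475+im[1].shape[1]]=im[1];cv2.imwrite("pics/dip.png",o)
```

```text
t 9.92 pos [0.4731 0.1483 0.3591] err mm [-2.3318  2.4762 -0.9067] angerr 0.44 F [ 0.1791  0.1125 -0.2173] M [ 0.0555 -0.0022 -0.0499] q [ 4.4 11.8 88.9  0.1 79.4 80.3] open 0.997 gf 0.0
```

View pics/dip.png

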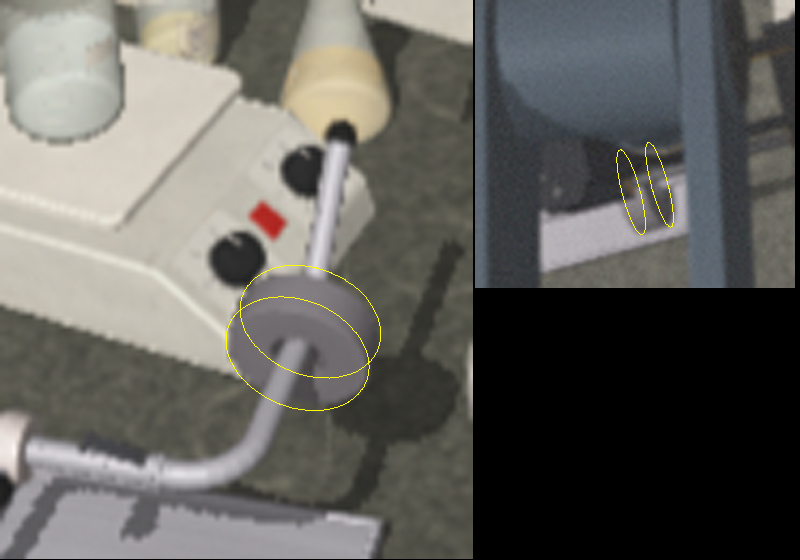

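The ring rests at the dip, at crop (300,345), slightly tilted and close to the model at rack y ≈ -50. I'll finish the yaw and go above it.

Run:
```python
from g import *
sync()
R2=frame([0,0,-1],A@[1,0,0.]);q=rk(-35,-50,0)
plan([(R2,q+[0,0,.30])])
```

```text
[-0.06, 0.0, -17.98, 0.05, -3.27, 1.98] rows>=12.6
```

>>> send_rows(commands=[[0,0,-4.5,0,-0.8,0.3,1],[0,0,-4.5,0,-0.8,0.3,1],[0,0,-4.5,0,-0.8,0.3,1],[0,0,-4.5,0,-0.8,0.3,1],[0,0,-9,0,-1.6,0.6,1],[0,0,-9,0,-1.6,0.6,1],[0,0,-9,0,-1.6,0.6,1],[0,0,-9,0,-1.6,0.6,1],[0,0,-13.5,0,-2.4,1,1],[0,0,-13.5,0,-2.4,1,1],[0,0,-13.5,0,-2.4,1,1],[0,0,-13.5,0,-2.4,1,1],[-0.06,0,-17.98,0.05,-3.27,1.98,1],[-0.06,0,-17.98,0.05,-3.27,1.98,1],[-0.06,0,-17.98,0.05,-3.27,1.98,1],[-0.06,0,-17.98,0.05,-3.27,1.98,1],[-0.06,0,-17.98,0.05,-3.27,1.98,1]])

```text
time_s: 11.43
position: [0.4541, 0.2422, 0.3012]
tcp_rot: [[-0.228, 0.974, 0.004], [0.974, 0.228, -0.001], [-0.001, 0.003, -1.0]]
force: [0.2, 0.3, 1.0]
opening: 0.998
grasp_force: 0.0
```

Run:
```python
from g import *
st()
s=read_state();R,p=load();q=rk(-35,-50,137)
print("rack dev",A.T@(s["position"]-rk(-35,-50,0)))
plan([(R,q+[0,0,.08]),(R,q)])
```

```text
t 11.43 pos [0.4541 0.2422 0.3012] err mm [ 2.7675 -1.5098  1.103 ] angerr 0.55 F [0.24   0.344  0.9509] M [ 0.0043 -0.1174 -0.0637] q [15.7 16.4 92.  -0.1 71.5  2.5] open 0.998 gf 0.0
rack dev [ 0.0023 -0.0022  0.3012]
[0.0, 0.0, 0.0, 0.0, -0.0, 2.77] rows>=2.0
[0.0, 0.0, 0.0, 0.0, -0.0, 5.44] rows>=1.9
```

Run:
```python
from g import *
sync();R,p=load();R2=frame([0,0,-1],A@[1,0,0.]);q=rk(-35,-50,137)
plan([(R2,q+[0,0,.08])])
```

```text
[0.04, 0.02, -0.1, 0.07, -0.09, 2.81] rows>=2.0
```

>>> send_rows(commands=[[0.04,0.02,-0.1,0.07,-0.09,1.4,1],[0.04,0.02,-0.1,0.07,-0.09,2.81,1],[0.04,0.02,-0.1,0.07,-0.09,2.81,1],[0.04,0.02,-0.1,0.07,-0.09,2.81,1],[0.04,0.02,-0.1,0.07,-0.09,2.81,1],[0.04,0.02,-0.1,0.07,-0.09,2.81,1]])

```text
time_s: 11.93
position: [0.4531, 0.2441, 0.2194]
tcp_rot: [[-0.241, 0.97, 0.005], [0.97, 0.241, 0.002], [0.001, 0.005, -1.0]]
force: [-0.0, 0.7, 0.6]
opening: 0.996
grasp_force: 0.0
```

Run:
```python
from g import *
st();s=read_state();print("rack dev",A.T@(s["position"]-rk(-35,-50,0)))
R,p=load();plan([(R,rk(-35,-50,137))])
```

```text
t 11.93 pos [0.4531 0.2441 0.2194] err mm [1.8297 0.5448 2.4961] angerr 0.4 F [-0.0093  0.6517  0.6281] M [-0.0089 -0.1308 -0.003 ] q [15.9 21.9 98.2  0.  59.6  1.9] open 0.996 gf 0.0
rack dev [ 0.0018 -0.0001  0.2194]
[0.0, 0.0, 0.0, 0.0, 0.0, 2.66] rows>=1.9
```

>>> send_rows(commands=[[0,0,0,0,-0.04,0.9,1],[0,0,0,0,-0.04,1.8,1],[0,0,0,0,-0.04,2.7,1],[0,0,0,0,-0.04,2.7,1],[0,0,0,0,-0.04,2.7,1],[0,0,0,0,-0.04,2.7,0.4],[0,0,0,0,-0.04,2.7,0],[0,0,0,0,-0.04,2.7,0],[0,0,0,0,-0.04,2.7,0],[0,0,0,0,-0.04,2.7,0],[0,0,0,0,-0.04,2.7,0],[0,0,0,0,-0.04,2.7,0],[0,0,0,0,-0.04,2.7,0]])

```text
time_s: 13.02
position: [0.4509, 0.2438, 0.137]
tcp_rot: [[-0.243, 0.97, 0.002], [0.97, 0.243, 0.001], [0.001, 0.003, -1.0]]
force: [0.7, 0.6, 5.9]
opening: 0.742
grasp_force: 29.8
```

Run:
```python
from g import *
st();s=read_state();print("rack dev",A.T@(s["position"]-rk(0,0,0)))
```

```text
t 13.02 pos [0.4509 0.2438 0.137 ] err mm [-0.3567  0.2155 -0.1494] angerr 0.4 F [0.6796 0.6081 5.9498] M [ 0.1305 -0.1624  0.0191] q [ 15.9  28.9 103.    0.   48.    1.8] open 0.742 gf 29.784852500479246
rack dev [-0.0354 -0.0498  0.137 ]
```

>>> send_rows(commands=[[0,0,0,0.1,0,-0.03,0],[0,0,0,0.3,0,-0.05,0],[0,0,0,0.5,0,-0.05,0],[0,0,0,0.7,0,-0.05,0],[0,0,0,0.9,0,-0.05,0],[0,0,0,1,0,-0.05,0],[0,0,0,1,0,-0.05,0],[0,0,0,1,0,-0.05,0]])

```text
time_s: 13.68
position: [0.4422, 0.2738, 0.1374]
tcp_rot: [[-0.243, 0.97, -0.0], [0.97, 0.243, 0.002], [0.002, 0.0, -1.0]]
force: [0.6, 2.8, -0.2]
opening: 0.742
grasp_force: 29.8
```

Now I'll release so it hangs level, then regrasp (and drop back 1.5 mm).

>>> send_rows(commands=[[0,0,0,0,0,0.05,1],[0,0,0,0,0,0.05,1],[0,0,0,0,0,0.05,1],[0,0,0,0,0,0.05,1],[0,0,0,0,0,0.05,1],[0,0,0,0,0,0.05,1],[0,0,0,0,0,0.05,1],[0,0,0,0,0,0.05,1],[0,0,0,0,0,0.05,1],[0,0,0,0,0,0.05,0.4],[0,0,0,0,0,0.05,0],[0,0,0,0,0,0.05,0],[0,0,0,0,0,0.05,0],[0,0,0,0,0,0.05,0],[0,0,0,0,0,0.05,0],[0,0,0,0,0,0.05,0],[0,0,0,0,0,0.05,0]])

```text
time_s: 15.1
position: [0.4432, 0.2727, 0.1361]
tcp_rot: [[-0.243, 0.97, 0.001], [0.97, 0.243, 0.001], [0.0, 0.001, -1.0]]
force: [1.8, -0.0, -0.8]
opening: 0.756
grasp_force: 30.0
```

Run:
```python
from g import *
sync();st();s=read_state();print("rack dev",A.T@(s["position"]-rk(0,0,0)))
from rig import optics
import cv2
from h import proj
OF=np.load("off.npy");a=np.linspace(0,6.2832,60)
C=rk(-35,-20,149);n=A@[0,1,0.];u=A@[1,0,0.];w=np.array([0,0,1.])
c=optics.capture("scene");np.savez("scene5.npz",**c);x0,y0,W,h=(240,250,110,120);k=5
g=cv2.resize(c["image"][y0:y0+h,x0:x0+W],None,fx=k,fy=k,interpolation=cv2.INTER_CUBIC)
for e in(-.011,.011):
    q=(proj(c,C+e*n+.033*(np.outer(np.cos(a),u)+np.outer(np.sin(a),w)))+OF[:2]-[x0,y0]+.5)*k-.5;cv2.polylines(g,[np.round(q*16).astype(np.int32)],False,(0,255,255),1,shift=4)
cv2.imwrite("pics/front.png",g)
```

```text
t 15.1 pos [0.4432 0.2727 0.1361] err mm [0. 0. 0.] angerr 0.0 F [ 1.7652 -0.0155 -0.8393] M [ 0.1179 -0.4549 -0.017 ] q [ 19.3  29.5 101.9   0.   48.6   5.2] open 0.756 gf 29.979665398132056
rack dev [-0.036  -0.02    0.1361]
```

View pics/front.png

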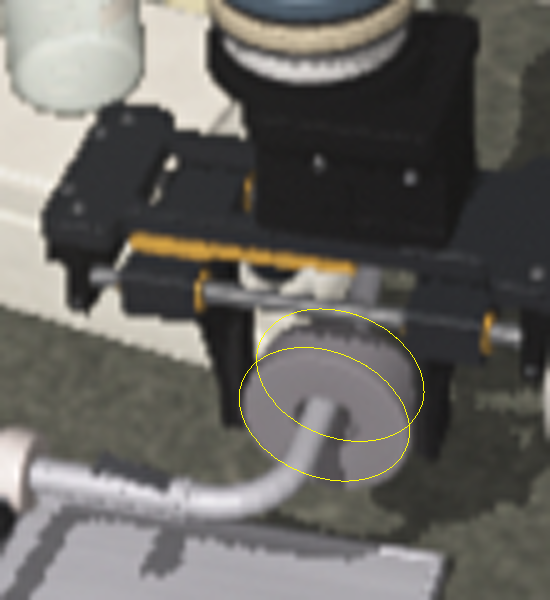

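The ring hangs on the front leg at crop (325,410) and matches the model at rack y ≈ -20, well gripped. Next I'll lift it 6 mm so the bore is centred on the rod, then go round the corner.

```bash
cat > wp.py <<'E'
from g import *
def pose(xr,yr,th,zr=142):   # th deg, ring axis heading from rack +y (0) to +x (90)
    t=np.radians(th);yy=A@[np.cos(t),-np.sin(t),0.]
    return frame([0,0,-1],yy),rk(xr,yr,zr)
E
python3 - <<'E'
from wp import *
plan([pose(-35.5,-20,0),pose(-35.5,-6,0),pose(-35.3,8,0),pose(-35,20,0)])
arc=[pose(-7-28*np.cos(np.radians(a)),22+28*np.sin(np.radians(a)),a) for a in np.arange(6,91,6)]
print("arc");plan(arc,save=False)
E
```

```text
[0.01, -0.0, 0.07, -0.0, 0.02, -0.2] rows>=0.1
[0.01, -0.0, 0.07, 0.46, 0.02, -0.2] rows>=0.3
[0.01, -0.0, 0.07, 0.93, 0.03, -0.2] rows>=0.3
[0.01, -0.0, 0.07, 1.33, 0.04, -0.2] rows>=0.3
arc
[0.0, -0.0, 1.2, 0.17, 0.01, 0.0] rows>=0.8
[0.0, -0.0, 2.4, 0.26, 0.02, 0.0] rows>=0.8
[0.0, -0.01, 3.6, 0.36, 0.05, 0.0] rows>=0.8
[0.0, -0.01, 4.8, 0.45, 0.08, 0.0] rows>=0.8
[0.0, -0.01, 6.0, 0.53, 0.13, 0.0] rows>=0.8
[0.0, -0.01, 7.2, 0.62, 0.18, 0.0] rows>=0.8
[0.0, -0.01, 8.4, 0.69, 0.24, 0.0] rows>=0.8
[0.0, -0.01, 9.6, 0.76, 0.31, 0.0] rows>=0.8
[0.0, -0.01, 10.8, 0.82, 0.39, 0.0] rows>=0.8
[0.0, -0.01, 12.0, 0.88, 0.47, 0.0] rows>=0.8
[0.0, -0.01, 13.2, 0.92, 0.56, 0.0] rows>=0.8
[-0.0, -0.01, 14.4, 0.96, 0.65, 0.0] rows>=0.8
[-0.0, -0.01, 15.6, 0.98, 0.74, 0.0] rows>=0.8
[-0.0, -0.01, 16.8, 1.0, 0.84, 0.0] rows>=0.8
[-0.0, -0.01, 18.0, 1.0, 0.94, 0.0] rows>=0.8
```

>>> send_rows(commands=[[0,0,0.07,0,0.02,-0.1,0],[0,0,0.07,0,0.02,-0.2,0],[0,0,0.07,0.25,0.02,-0.2,0],[0,0,0.07,0.5,0.02,-0.2,0],[0,0,0.07,0.75,0.03,-0.2,0],[0,0,0.07,1,0.03,-0.2,0],[0,0,0.07,1.33,0.04,-0.2,0],[0,0,0.07,1.33,0.04,-0.2,0],[0,0,0.07,1.33,0.04,-0.2,0]])

```text
time_s: 15.9
position: [0.4341, 0.3125, 0.142]
tcp_rot: [[-0.238, 0.971, 0.001], [0.971, 0.238, 0.001], [0.001, 0.001, -1.0]]
force: [0.4, -0.4, -3.8]
opening: 0.756
grasp_force: 30.0
```

Run:
```python
from g import *
st();s=read_state();print("rack dev",A.T@(s["position"]-rk(0,0,0)))
```

```text
t 15.9 pos [0.4341 0.3125 0.142 ] err mm [-0.4891  0.8129 -0.0897] angerr 0.08 F [ 0.4188 -0.3561 -3.7984] M [-0.0117 -0.2384  0.0205] q [23.8 29.8 99.5  0.  50.6  9.9] open 0.756 gf 29.9819824565202
rack dev [-0.0354  0.0209  0.142 ]
```

>>> send_rows(commands=[[0,0,1.2,0.17,0.01,0,0],[0,0,2.4,0.26,0.02,0,0],[0,0,3.6,0.36,0.05,0,0],[0,0,4.8,0.45,0.08,0,0],[0,0,6,0.53,0.13,0,0],[0,0,7.2,0.62,0.18,0,0],[0,0,8.4,0.69,0.24,0,0],[0,0,9.6,0.76,0.31,0,0],[0,0,9.6,0.76,0.31,0,0],[0,0,9.6,0.76,0.31,0,0]])

```text
time_s: 16.73
position: [0.4374, 0.3351, 0.1417]
tcp_rot: [[0.561, 0.828, -0.001], [0.828, -0.561, -0.001], [-0.001, -0.0, -1.0]]
force: [0.5, -2.1, -4.4]
opening: 0.762
grasp_force: 30.0
```

Run:
```python
from wp import *
R,p=load();rv=np.array([0,0,9.6]);t=np.array([.76,.31,0])
np.savez("cmd.npz",R=R@Ro.from_rotvec(rv*5,degrees=True).as_matrix(),p=p+R@t*.03)
st();s=read_state();print("rack dev",A.T@(s["position"]-rk(0,0,0)))
arc=[pose(-7-28*np.cos(np.radians(a)),22+28*np.sin(np.radians(a)),a) for a in np.arange(54,91,6)]+[pose(-7+q,50,90) for q in (3,)]
plan(arc)
```

```text
t 16.73 pos [0.4374 0.3351 0.1417] err mm [-0.8168 -0.9244 -0.3815] angerr 0.19 F [ 0.5456 -2.095  -4.3779] M [-0.4905 -0.1869 -0.0032] q [25.9 30.9 97.1 -0.  52.  60. ] open 0.762 gf 29.999902392737567
rack dev [-0.0268  0.0421  0.1417]
[-0.0, -0.01, 1.2, 0.1, 0.0, 0.0] rows>=0.8
[-0.0, -0.01, 2.4, 0.2, 0.02, 0.0] rows>=0.8
[-0.0, -0.01, 3.6, 0.29, 0.05, 0.0] rows>=0.8
[-0.0, -0.01, 4.8, 0.38, 0.08, 0.0] rows>=0.8
[-0.0, -0.01, 6.0, 0.47, 0.12, 0.0] rows>=0.8
[-0.0, -0.01, 7.2, 0.55, 0.18, 0.0] rows>=0.8
[-0.0, -0.0, 8.4, 0.63, 0.24, 0.0] rows>=0.8
[-0.0, -0.0, 8.4, 0.7, 0.31, 0.0] rows>=0.1
```

>>> send_rows(commands=[[0,0,1.2,0.1,0,0,0],[0,0,2.4,0.2,0.02,0,0],[0,0,3.6,0.29,0.05,0,0],[0,0,4.8,0.38,0.08,0,0],[0,0,6,0.47,0.12,0,0],[0,0,7.2,0.55,0.18,0,0],[0,0,8.4,0.63,0.24,0,0],[0,0,8.4,0.7,0.31,0,0],[0,0,8.4,0.7,0.31,0,0],[0,0,8.4,0.7,0.31,0,0]])

```text
time_s: 17.57
position: [0.4571, 0.348, 0.1419]
tcp_rot: [[0.971, 0.24, -0.001], [0.24, -0.971, 0.0], [-0.0, -0.001, -1.0]]
force: [1.0, -0.3, -3.7]
opening: 0.759
grasp_force: 30.0
```

Run:
```python
from wp import *
st();s=read_state();print("rack dev",A.T@(s["position"]-rk(0,0,0)), "F rack",A.T@s["force"],"M",A.T@s["moment"])
```

```text
t 17.57 pos [0.4571 0.348  0.1419] err mm [-0.7019 -0.1285 -0.2025] angerr 0.18 F [ 0.9976 -0.2892 -3.6861] M [ 0.027   0.0206 -0.0297] q [ 26.1  32.4  93.8   0.   53.8 102.2] open 0.759 gf 29.980022879317403
rack dev [-0.0047  0.0499  0.1419] F rack [ 0.9006 -0.5174 -3.6861] M [ 0.0311  0.0137 -0.0297]
```

>>> send_rows(commands=[[0,0,0,0.12,0,0,0],[0,0,0,0.24,0,0,0],[0,0,0,0.36,0,0,0],[0,0,0,0.48,0,0,0],[0,0,0,0.6,0,0,0],[0,0,0,0.72,0,0,0],[0,0,0,0.84,0,0,0],[0,0,0,0.96,0,0,0],[0,0,0,1.08,0,0,0],[0,0,0,1.2,0,0,0],[0,0,0,1.2,0,0,0]])

```text
time_s: 18.48
position: [0.4939, 0.3566, 0.1423]
tcp_rot: [[0.971, 0.237, 0.003], [0.237, -0.971, 0.001], [0.003, 0.0, -1.0]]
force: [-0.2, -2.9, 0.4]
opening: 0.76
grasp_force: 30.0
```

Run:
```python
from wp import *
s=read_state();print(s["time_s"],"rack",A.T@(s["position"]-rk(0,0,0)), "F rack",A.T@s["force"],"M",A.T@s["moment"])
```

```text
18.4833 rack [0.0331 0.0495 0.1423] F rack [-0.8657 -2.8084  0.3524] M [-0.6125  0.1793  0.0376]
```

>>> send_rows(commands=[[0,0,0,0.05,0,0,0],[0,0,0,0.1,0,0,0],[0,0,0,0.15,0,0,0],[0,0,0,0.2,0,0,0],[0,0,0,0.25,0,0,0],[0,0,0,0.25,0,0,0]])

```text
time_s: 18.98
position: [0.4993, 0.3581, 0.1419]
tcp_rot: [[0.971, 0.237, -0.001], [0.237, -0.971, -0.0], [-0.001, 0.0, -1.0]]
force: [-1.0, -4.8, 0.8]
opening: 0.761
grasp_force: 30.0
```

```bash
cat > q.py <<'E'
from wp import *
s=read_state();print(round(s["time_s"],2),"rack",A.T@(s["position"]-rk(0,0,0)), "F rack",A.T@s["force"],"M",A.T@s["moment"])
E
python3 q.py
```

```text
18.98 rack [0.0387 0.0497 0.1419] F rack [-2.1508 -4.4289  0.7911] M [-0.5692  0.4698  0.0285]
```

>>> send_rows(commands=[[0,0,0,0.03,0.04,0,0],[0,0,0,0.06,0.04,0,0],[0,0,0,0.09,0.04,0,0],[0,0,0,0.12,0.04,0,0],[0,0,0,0.12,0.04,0,0]])

```text
time_s: 19.4
position: [0.5026, 0.3585, 0.1416]
tcp_rot: [[0.971, 0.237, -0.002], [0.237, -0.971, 0.001], [-0.001, -0.001, -1.0]]
force: [-4.2, 0.0, -1.7]
opening: 0.763
grasp_force: 30.0
```

```bash
python3 q.py
```

```text
19.4 rack [0.042  0.0493 0.1416] F rack [-4.1068  1.0129 -1.7307] M [0.1474 0.5144 0.1051]
```

>>> send_rows(commands=[[0,0,0,0.03,0,0,0],[0,0,0,0.05,0,0,0],[0,0,0,0.05,0,0,0]])

```text
time_s: 19.65
position: [0.5027, 0.3585, 0.1415]
tcp_rot: [[0.971, 0.238, -0.004], [0.238, -0.971, -0.0], [-0.004, -0.001, -1.0]]
force: [-5.7, -0.8, -1.2]
opening: 0.758
grasp_force: 30.0
```

```bash
python3 q.py
```

```text
19.65 rack [0.0422 0.0493 0.1415] F rack [-5.7152  0.5443 -1.1764] M [0.3267 0.9138 0.2091]
```

```bash
cat > look.py <<'E'
from wp import *
from rig import optics
import cv2,sys
from h import proj
OF=np.load("off.npy");k=sys.argv[1]
for nm,o in(("scene",OF[:2]),("top",OF[2:])):
    c=optics.capture(nm);np.savez(f"{nm}{k}.npz",**c);c0=dict(np.load(f"{nm}0.npz"))
    Rc=c["extrinsics"][:3,:3];print(nm,"cam in rack",A.T@(-Rc.T@c["extrinsics"][:3,3]-[x,y,0]))
    for z in(155,162,168,175):
        xs=np.arange(16,80,2);q=np.array([proj(c,rk(v,50,z))[0]+o for v in xs]).astype(np.float32)
        for lab,im in(("old",c0["image"]),("new",c["image"])):
            g=cv2.remap(im,q[None,:,0],q[None,:,1],cv2.INTER_LINEAR)[0].mean(1).round().astype(int);print(z,lab,g.tolist())
E
python3 look.py 6
```

```text
scene cam in rack [-0.2598  0.6703  0.8155]
155 old [206, 208, 204, 188, 194, 203, 206, 207, 205, 201, 202, 204, 205, 205, 203, 200, 201, 202, 205, 204, 197, 151, 126, 194, 234, 230, 228, 228, 225, 215, 205, 200]
155 new [124, 125, 124, 123, 124, 124, 123, 104, 51, 32, 45, 79, 93, 74, 42, 27, 31, 35, 43, 49, 52, 55, 53, 50, 49, 49, 50, 56, 70, 72, 66, 51]
162 old [83, 87, 86, 108, 114, 111, 119, 114, 88, 124, 154, 155, 158, 159, 158, 156, 154, 152, 158, 153, 115, 111, 184, 219, 220, 222, 221, 217, 200, 162, 159, 159]
162 new [59, 59, 59, 71, 77, 70, 55, 33, 31, 32, 36, 46, 56, 56, 41, 32, 40, 46, 46, 47, 56, 73, 67, 48, 46, 46, 48, 51, 55, 48, 45, 45]
168 old [73, 71, 70, 71, 70, 69, 70, 72, 77, 80, 82, 83, 81, 79, 80, 80, 81, 88, 89, 89, 108, 161, 193, 197, 201, 203, 195, 143, 90, 77, 75, 79]
168 new [55, 55, 52, 50, 46, 36, 31, 32, 32, 33, 34, 33, 32, 32, 34, 43, 48, 47, 48, 60, 80, 71, 52, 46, 46, 46, 46, 46, 47, 46, 46, 46]
175 old [78, 80, 80, 81, 84, 82, 82, 83, 84, 85, 84, 81, 80, 79, 80, 82, 85, 89, 95, 111, 130, 138, 144, 148, 143, 124, 87, 80, 79, 80, 84, 82]
175 new [77, 6
[... 667 characters left out ...]
0, 64, 59, 54, 55, 57, 61, 69, 75, 78, 77, 75, 71, 74, 75, 80, 89, 96, 95, 97, 98, 96, 90, 87, 77, 66]
168 old [94, 92, 92, 92, 90, 89, 92, 105, 127, 150, 160, 155, 155, 159, 162, 164, 161, 155, 151, 146, 141, 169, 190, 202, 205, 206, 197, 179, 162, 153, 157, 160]
168 new [79, 76, 75, 75, 74, 71, 65, 60, 56, 55, 55, 55, 59, 64, 64, 64, 64, 60, 59, 62, 62, 68, 72, 74, 73, 75, 76, 72, 69, 65, 59, 54]
175 old [97, 96, 98, 97, 95, 95, 96, 107, 122, 131, 131, 128, 132, 132, 134, 133, 130, 126, 122, 133, 164, 195, 208, 209, 207, 198, 174, 144, 131, 127, 126, 127]
175 new [85, 78, 78, 77, 73, 67, 62, 54, 52, 54, 55, 54, 54, 53, 54, 55, 55, 57, 56, 55, 57, 57, 59, 57, 53, 54, 58, 52, 50, 46, 46, 50]
```

The collar contact is consistent: re-reading the edges puts the stop face at rack x ≈ 56, so contact is expected at a ring centre of about 45. I'll relieve the force and lower gently. If the tongue has sprung up, there should be no upward force until the bore meets the rod.

>>> send_rows(commands=[[0,0,0,-0.04,0,0,0],[0,0,0,-0.04,0,0.06,0],[0,0,0,-0.04,0,0.12,0],[0,0,0,-0.04,0,0.12,0]])

```text
time_s: 20.08
position: [0.5028, 0.3581, 0.1379]
tcp_rot: [[0.971, 0.237, -0.002], [0.237, -0.971, -0.0], [-0.002, -0.0, -1.0]]
force: [-4.3, -0.3, -1.1]
opening: 0.76
grasp_force: 30.0
```

```bash
python3 q.py
```

```text
20.08 rack [0.0421 0.0488 0.1379] F rack [-4.281   0.7583 -1.0557] M [0.2559 0.8362 0.1675]
```

>>> send_rows(commands=[[0,0,0,-0.04,0,0,0],[0,0,0,-0.08,0,0,0],[0,0,0,-0.08,0,0,0]])

```text
time_s: 20.33
position: [0.5027, 0.3577, 0.1385]
tcp_rot: [[0.972, 0.237, 0.003], [0.237, -0.972, 0.001], [0.003, -0.0, -1.0]]
force: [-0.1, 0.3, -4.3]
opening: 0.76
grasp_force: 30.0
```

```bash
python3 q.py
```

```text
20.33 rack [0.0419 0.0485 0.1385] F rack [-0.0582  0.2968 -4.3003] M [0.0477 0.1054 0.0321]
```

Free again: Fz equals the ring's weight and there is no tongue force. I'll lower the last bit and let go.

>>> send_rows(commands=[[0,0,0,0,-0.04,0.06,0],[0,0,0,0,-0.04,0.08,0],[0,0,0,0,-0.04,0.08,0],[0,0,0,0,-0.04,0.08,1],[0,0,0,0,-0.04,0.08,1],[0,0,0,0,-0.04,0.08,1],[0,0,0,0,-0.04,0.08,1],[0,0,0,0,-0.04,0.08,1],[0,0,0,0,-0.04,0.08,1],[0,0,0,0,-0.04,0.08,1],[0,0,0,0,-0.04,0.08,1]])

```text
time_s: 21.25
position: [0.5009, 0.3587, 0.136]
tcp_rot: [[0.971, 0.237, -0.0], [0.237, -0.971, 0.0], [-0.0, -0.0, -1.0]]
force: [-0.3, 0.6, -0.0]
opening: 0.995
grasp_force: 0.0
```

>>> send_rows(commands=[[0,0,0,0,0,-0.5,1],[0,0,0,0,0,-1,1],[0,0,0,0,0,-2,1],[0,0,0,0,0,-3,1],[0,0,0,-1.2,0,-4,1],[0,0,0,-2.4,0,-5,1],[0,0,0,-3.6,0,-6,1],[0,0,0,-3.6,0,-6,1],[0,0,0,-3.6,0,-6,1],[0,0,0,-3.6,0,-6,1]])

```text
time_s: 22.08
position: [0.3962, 0.3333, 0.3168]
tcp_rot: [[0.971, 0.238, 0.002], [0.238, -0.971, 0.001], [0.003, -0.001, -1.0]]
force: [-0.1, -0.3, -0.2]
opening: 0.995
grasp_force: 0.0
```

```bash
python3 q.py; python3 look.py 7 | head -14
```

```text
22.08 rack [-0.0673  0.05    0.3168] F rack [-0.1742 -0.2392 -0.2148] M [-0.0503  0.0014 -0.047 ]
scene cam in rack [-0.2598  0.6703  0.8155]
155 old [206, 208, 204, 188, 194, 203, 206, 207, 205, 201, 202, 204, 205, 205, 203, 200, 201, 202, 205, 204, 197, 151, 126, 194, 234, 230, 228, 228, 225, 215, 205, 200]
155 new [221, 223, 219, 203, 209, 219, 221, 223, 221, 188, 97, 65, 67, 100, 165, 174, 173, 172, 172, 172, 172, 172, 171, 176, 207, 234, 237, 237, 236, 229, 220, 216]
162 old [83, 87, 86, 108, 114, 111, 119, 114, 88, 124, 154, 155, 158, 159, 158, 156, 154, 152, 158, 153, 115, 111, 184, 219, 220, 222, 221, 217, 200, 162, 159, 159]
162 new [91, 96, 94, 117, 125, 121, 131, 124, 79, 69, 66, 71, 105, 150, 161, 161, 161, 161, 162, 162, 161, 161, 166, 200, 233, 234, 232, 230, 215, 177, 173, 173]
168 old [73, 71, 70, 71, 70, 69, 70, 72, 77, 80, 82, 83, 81, 79, 80, 80, 81, 88, 89, 89, 108, 161, 193, 197, 201, 203, 195, 143, 90, 77, 75, 79]
168 new [81, 77, 76, 78, 77, 75, 76, 76, 70, 66, 69, 94, 137, 149, 149, 150, 150, 151, 150, 151, 151, 156, 181, 212, 216, 218, 210, 157, 100, 85, 83, 8
[... 278 characters left out ...]
, 89, 87, 88, 93, 91]
top cam in rack [-0.1937 -0.2944  1.3974]
155 old [91, 90, 90, 89, 91, 92, 91, 91, 100, 130, 160, 179, 177, 174, 173, 176, 181, 180, 177, 170, 158, 142, 151, 168, 180, 185, 187, 190, 185, 177, 172, 173]
155 new [85, 88, 89, 89, 90, 90, 90, 90, 89, 84, 86, 97, 119, 124, 127, 128, 128, 130, 130, 131, 133, 137, 156, 172, 181, 186, 189, 191, 188, 179, 173, 174]
162 old [93, 92, 90, 91, 90, 88, 88, 96, 115, 151, 171, 178, 177, 174, 175, 180, 181, 179, 171, 165, 148, 151, 171, 189, 194, 198, 199, 196, 186, 174, 172, 175]
162 new [86, 89, 90, 92, 89, 89, 89, 88, 84, 84, 96, 114, 127, 132, 132, 132, 133, 133, 136, 137, 141, 156, 177, 192, 197, 200, 200, 197, 187, 177, 172, 175]
```

The numeric profiles show the collar edges unchanged, the tongue profile identical to its sprung-up state, and the ring wall running straight up to the collar. The arm is clear, so I'm handing in.

```bash
python3 -c "
from rig import bot
print(bot.hand_in())"
```

```text
the job is handed in; nothing more can be done
None
```

I handed the job in at about 22 s with the ring released between the spring tongue and the stop collar and the arm clear. The hand-in gave no verdict; force readings and image brightness profiles suggest the tongue sprung up and the collar did not move, but I had no pictures left to view the final state.

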